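# Pack the tablet-dispensing caddy

### The job

Pack the grey dispensing caddy: stand the large tablet pot in the square bay, the small tablet pot in the narrow bay, lay the tablet cutter flat in the long bay, and press the counting spatula by its handle down into the two spring clips until it is home, handle centred between them. Set things down, do not drop them. The look-alikes - dropper bottle, ointment jar, slide box and thermometer - do not belong in the kit: leave them where they are.

Things in the scene. Friction and masses are not known exactly. Their poses are not given: they have to be found in the camera images.
- caddy: Grey plastic caddy, 136 (x) by 260 mm (y), fixed, left or right on the bench, turned up to 0.15 rad. Origin: centre of underside; x away from the robot, z up. Floor 4 mm thick; walls 22 mm high, 4 thick. Three bays in the far half, 74 mm deep in x, centred at x +27 mm: square bay (y -89, 74 wide), narrow bay (y -17, 62 wide), long bay (y +72, 108 wide). Spring clips in the near half.
- clips: Two steel spring clips in line in the caddy's near strip, at y -42 and +42 mm, each 12 mm long. Origin: midway, level with the caddy's underside; axes as the caddy's. Jaws flare to 24 mm at the top (z 49), narrow to 9 mm at z 39; a 12 mm bar pushed straight down springs them apart (about 6 N in all) and they close over it. Home: bar along y, axis at x 0, z 34 mm, resting on the saddles.
- tall_pot: The large tablet pot: white plastic cylinder with a ribbed flat screw cap, standing; body 48 mm diameter, cap 52 mm diameter and 20 mm high, 88 mm high in all. Origin: centre of its underside, z up. 70 to 120 g.
- small_pot: The small tablet pot: the same shape, body 36 mm diameter, ribbed cap 40 mm diameter and 18 mm high, 66 mm high in all. Origin: centre of its underside, z up. 40 to 70 g.
- cutter: Tablet cutter: white plastic, base 84 mm (its x) by 44 mm (its y) and 17 mm high, pale lid 70 by 44 mm on it (centred 4 mm towards -x), 34 mm high in all; grey hinge barrel at the -x end, thumb tab at the +x end, V-shaped grey marks and a blade line on the lid. Origin: centre of its underside, z up. 50 to 95 g. Either way round in its bay will do.
- spatula: Tablet-counting spatula: round white handle, 12 mm diameter, 130 mm long, flat steel blade (24 wide, 3 thick) at one end. Lies on a fixed 3 mm thick teal mat, on the side opposite to the caddy. Origin: on the handle's axis, midway along it; x along the handle to the blade, which spans x +63 to +123 mm, its underside level with the handle's. 30 to 55 g, balanced near the origin. Either way round will do.
- dropper: Stays where it is. Dropper bottle: white, 44 mm diameter, with a sloping shoulder and a pointed nozzle, 108 mm high. Origin: centre of its underside.
- ointment_jar: Stays where it is. Squat white ointment jar with a wide smooth lid, 64 mm diameter, 41 mm high. Origin: centre of its underside.
- slide_box: Stays where it is. Plain rectangular white slide box, 90 mm (x) by 36 mm (y), 30 mm high, flat top, steel catch on one long side. Origin: centre of its underside.
- thermometer: Stays where it is. Digital thermometer: flat white body 18 mm wide and 10 mm thick with a dark display window, tapering to a thin steel tip, 133 mm long in x; lies on the bench mat about 9 cm from the spatula. Origin: underside, on its centreline, 65 mm from the blunt end.
Things that resemble listed ones, but are neither listed nor needed, are in the scene too. Leave any blue or brown look-alike of the tall_pot alone.

How it is judged:
At the end, for the whole second after the job is handed in: Pots upright and cutter flat on the floor of their bays (anywhere in the bay); spatula home in both clips (4 mm across and in height, 18 mm along, 0.1 rad); all released, at rest; look-alikes within 30 mm of their starts (x of tall_pot in the frame of caddy between 0.007 and 0.047 m and y of tall_pot in the frame of caddy between -0.103 and -0.075 m and z of tall_pot in the frame of caddy between 0 and 0.008 m and angle between each of tall_pot, small_pot, cutter's own z axis and vertical below 0.1 rad and x of small_pot in the frame of caddy between 0.007 and 0.047 m and y of small_pot in the frame of caddy between -0.031 and -0.003 m and z of small_pot in the frame of caddy between 0 and 0.008 m and x of cutter in the frame of caddy between 0.007 and 0.047 m and y of cutter in the frame of caddy between 0.054 and 0.09 m and z of cutter in the frame of caddy between 0 and 0.008 m and x of spatula in the frame of clips between -0.004 and 0.004 m and y of spatula in the frame of clips between -0.018 and 0.018 m and z of spatula in the frame of clips between 0.03 and 0.038 m and angle between the x axis of spatula and the y axis of caddy, either way round below 0.1 rad and linear speed of each of tall_pot, small_pot, cutter, spatula below 0.02 m/s and contact force between each of tall_pot, small_pot, cutter, spatula and the fingers below 0.1 N and distance of each of dropper, ointment_jar, slide_box, thermometer from where it was at the start of the episode below 0.03 m); the robot touches nothing.
It fails at once if a look-alike that should stay is moved by more than 30 mm or knocked over (distance of any of dropper, ointment_jar, slide_box, thermometer from where it was at the start of the episode above 0.03 m or angle between any of dropper, ointment_jar, slide_box, thermometer's own z axis and vertical above 0.5 rad).
It fails at once if a pot, the cutter or the spatula is dropped: it falls freely from more than 35 mm over its place ((contact force between tall_pot and anything else below 0.01 N and height (world z) of tall_pot above 0.04 m) or (contact force between small_pot and anything else below 0.01 N and height (world z) of small_pot above 0.04 m) or (contact force between cutter and anything else below 0.01 N and height (world z) of cutter above 0.04 m) or (contact force between spatula and anything else below 0.01 N and height (world z) of spatula above 0.07 m)).
It also fails if it takes over 102 s, if anything falls off the work surface, if the arm or the gripper's body presses on something with over 40 N, if the wrist force passes 120 N, or if a joint passes its speed limit or range.

### The arm

A 7-joint arm with a two-finger parallel gripper is mounted at the origin on the work surface. World frame = base frame: x ahead of the robot, y to its left, z up, the work surface at z = 0. Lengths are in m, angles in rad, forces in N, time in s.
With the tool pointing down it reaches from about 0.425 to 0.95 m from the base axis. Payload 16.7 kg.
Tool frame: the origin (TCP) lies midway between the tips of the shut fingers; the grasp point (between the pads) lies 19 mm behind it; z points along the fingers, x is the direction in which the jaws open and shut, and the axes are right-handed (so a half turn about z gives the same grasp; the last joint's range is limited). The gripper opens to 94 mm and grips with 3 to 60 N. Pads are 16 mm wide; open, the fingers measure 119 mm over their backs; the gripper's body (75 mm by 177 mm) begins 78 mm behind the grasp point.
Start: joints at [1.022, 0.426, 0.074, 1.606, -0.034, 1.111, -0.067], TCP at [0.263, -0.622, 0.205] pointing down, gripper open.
Joint ranges: [-2.85, 2.85], [-0.5, 2.14], [-1.23, 1.37], [0.21, 2.46], [-1.02, 4.16], [0.16, 2.05], [-2.73, 2.73]. Speed limits (rad/s): [1.89, 1.89, 2.39, 2.39, 3.01, 3.01, 3.01].

### API

Orientations are given as a unit quaternion [w, x, y, z].
In Python, from rig import status, cams, workorder gives the robot as it stands.
- The arm moves only by the tool arm_command, never from a script. Its argument "commands" is a list of rows, each an object with "claw": the finger opening in m, from 0 to 0.094; "xyz": the shift along the tool's x, y, z in m, a list of three; "roll": the turn about the tool's z in rad. A call has 1 to 8 rows; each row is the pose to reach, as a shift and turn from the pose commanded when the call began, along the tool's axes at that moment; what a row does not reach only later rows make up. A row lasts 1/12 s, in which the tool goes at most 41.7 mm and 7.16 degrees, less where a joint would pass 70% of its speed; a pose out of reach is approached as far as the arm can. A call with a gripper value outside its range is refused whole. The fingers move at their own pace and stop on an object; the grip force is fixed at half the most. Time passes only in rows, so rows that repeat a pose let the fingers close. It gives the time, the measured TCP pose, the force and the opening at its end, in the units of the state.
- status.get_state(): the state, without advancing time (a new reading comes with each control period).
- cams.snapshot(name): name is "scene" or "top"; returns the picture (384x512x3 uint8, red, green, blue); there is no depth.
- cams.calibration(name): a dict with "intrinsics" (3x3 intrinsics, pixels), "world_from_camera" (4x4, takes a point from camera to world coordinates). Camera axes: x right, y down, z forward; pixel columns grow to the right and rows downward; lengths in m; the calibration is good to about 2 mm. A picture is of the moment at which its call begins. calibration takes no time and is no camera call.
- workorder.job_done(): hands the job in, once; it reports no verdict.
Trained networks look in the newest picture that a camera, given by its name, has taken for a name from the list of things; names that differ only in an ending like _2 or _b are one class to them, and where a whole thing is asked for, a point or a joint stands for the part that bears it (a point fixed in the world has none). Each returns a list of dicts, best first, with "conf" (0 to 1); they miss things now and then, are a little off and sometimes report something else, mostly with a low value. They report only what shows in the picture. A call takes as long as a camera call. They do not tell look-alikes from the thing itself.
- cams.recognise(camera, query): "pixel" ([column, row] in pixels, amid what is visible of it).
- cams.silhouettes(camera, query): "mask" (384x512 bool, what is visible of it) and "pixel" ([column, row] in pixels, amid what is visible of it).
- cams.mark_of(camera, query): "pixel" ([column, row] in pixels: a listed point, or the origin of a listed thing).
The state is a dict: "time_s": time; "joint_positions": joint angles; "joint_velocities": joint speeds; "tau": joint torques, N m; "tcp_pos": TCP position; "ee_rot": TCP orientation; "contact_force": force on the tool from outside, world axes, zero at the start; "wrist_torque": the same for the moment, N m; "finger_gap": finger opening in m.
Only numpy, scipy, OpenCV 4.12 (cv2) and the standard library are available. Lean on these libraries where they do the work, as an engineer would, in place of code of your own. Each camera call takes 0.05 s, during which the arm holds its last target.

## Working session

There is one attempt and no reset: what is moved stays moved. The work goes in short steps, Python scripts to look and compute and a tool call to move; the robot and the scene stay as the last step left them, time stands still between calls to the robot, and variables do not carry over. Pictures are saved under pics/ and viewed, and the job is handed in when it is done.

Besides the shell and the picture viewer there is one more tool, called after "Call:" as name([rows], argument=value, ...), one row to a line, values as JSON. arm_command: Moves the arm, as the interface text tells. Its arguments: {"type":"object","properties":{"commands":{"type":"array"}},"required":["commands"]}

```bash
ls; mkdir -p pics
python3 - <<'E'
from rig import status,cams,workorder
import cv2
s=status.get_state()
print({k:(v if not hasattr(v,'tolist') else v.tolist()) for k,v in s.items()})
for n in("scene","top"):
    im=cams.snapshot(n); cv2.imwrite(f"pics/{n}0.png",im[:,:,::-1])
    c=cams.calibration(n);print(n,c)
E
```

```text
pics
{'time_s': 0.0, 'joint_positions': [1.0214946898522566, 0.42675917854644363, 0.0738408060540373, 1.6066139141169775, -0.034112606588424015, 1.110790871217416, -0.06710902245708422], 'joint_velocities': [0.0011114053945571565, -0.0009705952369684934, -0.0003503816336791496, 0.0003324979094974043, -0.00015102659121260926, 0.0004152686652930203, 0.0002737465806961645], 'tau': [-0.00130198535771342, -93.58198642730713, 3.666677623987198, -45.41861057281494, -0.048746257089078426, 0.02017432590946555, 9.10408243726124e-05], 'tcp_pos': [0.26254128017253947, -0.6213672575270887, 0.2047541345405321], 'ee_rot': [-0.0003268802857847411, 0.8334268578294187, -0.5526293895843594, -0.0005688281628529803], 'contact_force': [1.1079000554041007, 0.9510044605054714, 0.15050283737816536], 'wrist_torque': [0.002790695566725067, 0.02091019114742266, 0.05526761035564901], 'finger_gap': 0.093634363573353}
scene {'intrinsics': array([[485.38878286,   0.        , 254.53503105],
       [  0.        , 485.38878286, 196.6285973 ],
       [  0.        ,   0.        ,   1.        ]]), 'world_from_camera': array([[-0.25511421,  0.60686596, -0.75274859,  1.6137303 ],
       [ 0.96690809,  0.16200456, -0.19708697,  0.26118016],
       [ 0.00234333, -0.77811839, -0.62811327,  0.89076762],
       [ 0.        ,  0.        ,  0.        ,  1.        ]])}
top {'intrinsics': array([[491.75777359,   0.        , 253.31062456],
       [  0.        , 491.75777359, 180.41007121],
       [  0.        ,   0.        ,   1.        ]]), 'world_from_camera': array([[-0.0587879 , -0.97720475,  0.20399721,  0.37828099],
       [-0.99826292,  0.05834289, -0.00820027, -0.02225923],
       [-0.00388844, -0.20412493, -0.97893712,  1.11427133],
       [ 0.        ,  0.        ,  0.        ,  1.        ]])}
```

View pics/scene0.png

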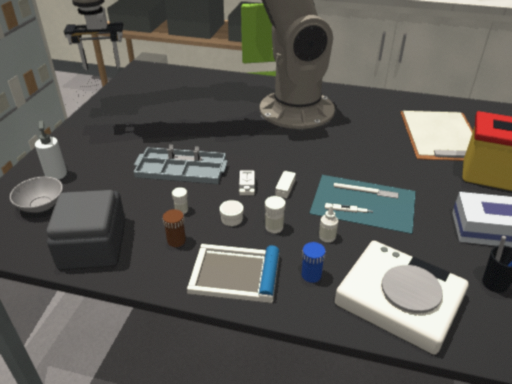

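View pics/top0.png

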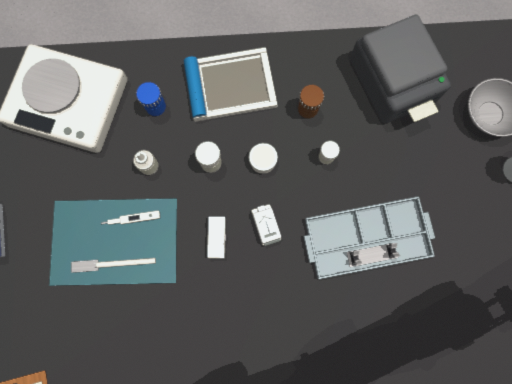

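The top view (image up is +x, left is +y) shows these candidates:
- **Tall_pot:** white ribbed pot (209,157). Its look-alikes are blue (152,99), brown (310,101) and the dropper with its nozzle (146,161).
- **Small_pot:** (329,152). Its look-alike is the ointment jar, squat and smooth, at (263,158).
- **Cutter:** has marks, (266,224). Its look-alike is the plain slide box at (217,238).
- **Spatula:** (112,265). Its look-alike is the thermometer with a display at (135,217).
- **Caddy:** (370,238).

Next I'll check these choices in close crops and measure.

```bash
cat > h.py <<'E'
import numpy as np
from rig import status,cams,workorder
def ray(cam,px):
    c=cams.calibration(cam);K=c["intrinsics"];T=c["world_from_camera"]
    d=T[:3,:3]@np.linalg.solve(K,[px[0],px[1],1.]);return T[:3,3],d
def at(cam,px,z):
    o,d=ray(cam,px);return (o+d*(z-o[2])/d[2])
def proj(cam,p):
    c=cams.calibration(cam);K=c["intrinsics"];T=c["world_from_camera"]
    q=T[:3,:3].T@(np.asarray(p,float)-T[:3,3]);q=K@q;return q[:2]/q[2]
E
python3 - <<'E'
from h import *
import cv2
a=cams.snapshot("top");b=cams.snapshot("scene")
z={"tall_pot":0,"small_pot":0,"cutter":0,"spatula":.009,"dropper":0,"ointment_jar":0,"slide_box":0,"thermometer":.003,"caddy":0,"clips":0}
for n in z:
    for cam in("top","scene"):
        for r in cams.mark_of(cam,n)[:3]:
            print(n,cam,np.round(r["pixel"],1),round(r["conf"],2),np.round(at(cam,r["pixel"],z[n])[:2],4))
c=cv2.resize(a[90:290,40:450],None,fx=1.9,fy=1.9,interpolation=cv2.INTER_CUBIC)
cv2.imwrite("pics/crop1.png",c[:,:,::-1])
c=cv2.resize(a[190:290,295:445],None,fx=5,fy=5,interpolation=cv2.INTER_CUBIC)
cv2.imwrite("pics/crop2.png",c[:,:,::-1])
c=cv2.resize(a[190:290,40:190],None,fx=5,fy=5,interpolation=cv2.INTER_CUBIC)
cv2.imwrite("pics/crop3.png",c[:,:,::-1])
E
```

```text
tall_pot top [305.5 109.2] 0.82 [ 0.7763 -0.1661]
tall_pot top [207.7 159.7] 0.73 [0.6662 0.0719]
tall_pot top [155.3 103.7] 0.7 [0.8118 0.1916]
tall_pot scene [310.2 274.6] 0.98 [0.8038 0.19  ]
tall_pot scene [284.7 188.4] 0.64 [0.4852 0.0587]
tall_pot scene [271.7 229.8] 0.62 [0.6718 0.0627]
small_pot top [326.  158.4] 0.86 [ 0.6528 -0.2041]
small_pot top [368.5 236.7] 0.68 [ 0.4653 -0.2837]
small_pot top [263.2 223.7] 0.66 [ 0.5088 -0.0481]
cutter top [262.  225.5] 0.94 [ 0.5049 -0.0451]
cutter scene [246.9 186.4] 0.86 [ 0.5049 -0.0529]
spatula top [124.4 263.3] 0.65 [0.438  0.2652]
spatula top [217.7 239.1] 0.31 [0.4792 0.056 ]
spatula scene [354.7 186.9] 0.76 [0.4359 0.26  ]
dropper top [147.7 165.5] 0.85 [0.6606 0.2121]
dropper scene [327.9 240.5] 0.91 [0.674  0.2149]
ointment_jar top [261.1 161.1] 0.72 [ 0.6553 -0.0524]
ointment_jar scene [230.6 219.8] 0.56 [ 0.6616 -0.0561]
slide_box top [217.  238.6] 0.98 [0.4813 0.0582]
slide_box top [258.5 161.7] 0.51 [ 0.6543 -0.0463]
slide_box scene [284.4 189.8] 0.83 [0.492  0.0592]
slide_box scene [347.  209.2] 0.63 [0.5335 0.2492]
thermometer top [134.1 216.3] 0.83 [0.5427 0.2442]
thermometer top [369.  236.7] 0.38 [ 0.465  -0.2841]
thermometer scene [344.6 208.9] 0.74 [0.5375 0.2426]
caddy top [367.6 235.6] 0.65 [ 0.4679 -0.2819]
caddy scene [178.5 164.4] 0.85 [ 0.4508 -0.2937]
clips top [370.9 257.2] 0.89 [ 0.4194 -0.2842]
clips top [373.1 235.7] 0.7 [ 0.467  -0.2943]
clips top [124.4 262.9] 0.59 [0.4394 0.2676]
```

View pics/crop1.png

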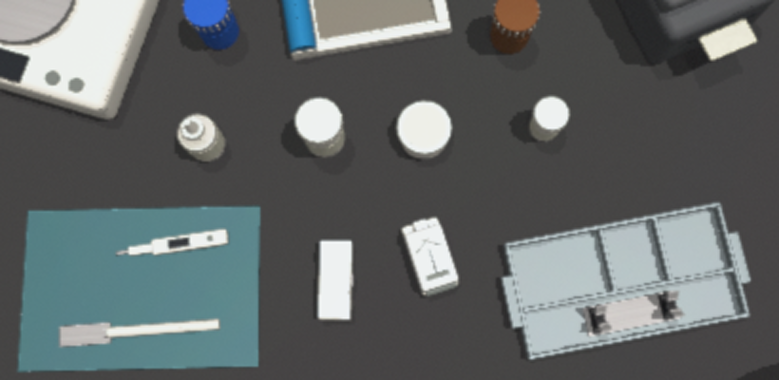

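View pics/crop2.png

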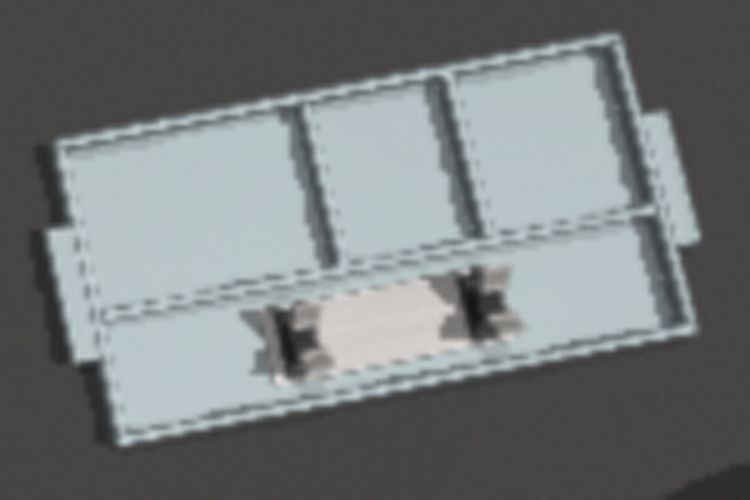

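View pics/crop3.png

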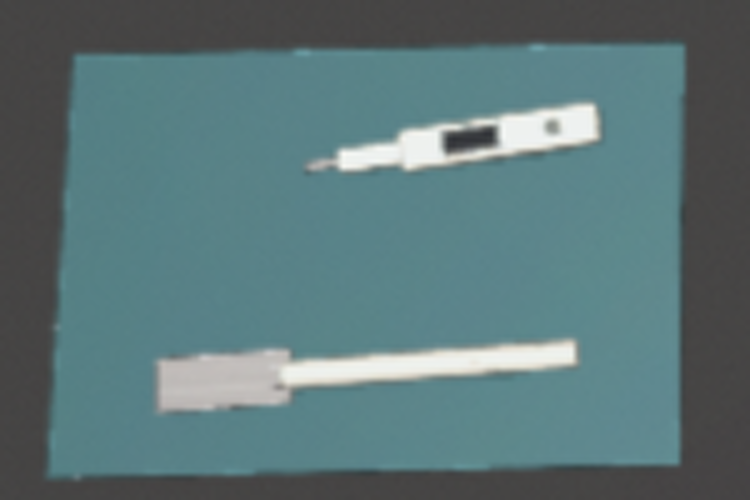

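```bash
cat > fit.py <<'E'
from h import *
import cv2
from scipy.optimize import minimize
def circ(r,z): 
    t=np.linspace(0,2*np.pi,24,endpoint=False);return np.c_[r*np.cos(t),r*np.sin(t),z+0*t]
def box(x0,x1,y0,y1,z0,z1): return np.array([[x,y,z] for x in(x0,x1) for y in(y0,y1) for z in(z0,z1)],float)
def cyl(L,r,z): 
    c=circ(r,0);return np.vstack([np.c_[0*c[:,0]+s*L/2,c[:,0],c[:,1]+z] for s in(-1,1)])
M={"tall_pot":[np.vstack([circ(.024,0),circ(.024,.068)]),np.vstack([circ(.026,.068),circ(.026,.088)])],
"small_pot":[np.vstack([circ(.018,0),circ(.018,.048)]),np.vstack([circ(.020,.048),circ(.020,.066)])],
"cutter":[box(-.042,.042,-.022,.022,0,.017),box(-.039,.031,-.022,.022,.017,.034)],
"spatula":[cyl(.130,.006,.009),box(.063,.123,-.012,.012,.003,.006)]}
C,S={},4
def render(cam,name,p):
    m=np.zeros((384*S,512*S),np.uint8);R=np.array([[np.cos(p[2]),-np.sin(p[2])],[np.sin(p[2]),np.cos(p[2])]])
    for P in M[name]:
        Q=P.copy();Q[:,:2]=P[:,:2]@R.T+p[:2]
        px=np.array([proj(cam,q) for q in Q]);px=((px+.5)*S-.5)
        cv2.fillConvexPoly(m,cv2.convexHull(np.round(px).astype(np.int32)),1)
    return cv2.resize(m.astype(np.float32),(512,384),interpolation=cv2.INTER_AREA)
def fit(name,p0,masks):
    yawed=name in("cutter","spatula")
    def f(v):
        p=np.array([v[0],v[1],v[2] if yawed else 0.]);c=0
        for cam,mk in masks.items():
            r=render(cam,name,p);c+=1-np.minimum(r,mk).sum()/np.maximum(r,mk).sum()
        return c
    n=3 if yawed else 2;x0=np.array(p0[:n],float)
    sx=np.vstack([x0]+[x0+np.eye(n)[i]*(.006 if i<2 else .1) for i in range(n)])
    r=minimize(f,x0,method="Nelder-Mead",options=dict(initial_simplex=sx,xatol=2e-4,fatol=1e-4));return r.x,r.fun
E
python3 - <<'E'
from fit import *
im={c:cams.snapshot(c) for c in("top","scene")}
g={"tall_pot":[.669,.068,0],"small_pot":[.653,-.204,0],"cutter":[.505,-.049,.3],"spatula":[.437,.263,1.6]}
for n,p in g.items():
    mk={}
    for c in im:
        best=None
        e=proj(c,[p[0],p[1],.02])
        for r in cams.silhouettes(c,n):
            d=np.hypot(*(np.array(r["pixel"])-e))
            if d<14 and (best is None or d<best[0]): best=(d,r)
        if best: mk[c]=best[1]["mask"].astype(np.float32)
    for use in (list(mk),)+tuple([c] for c in mk):
        print(n,use,*[np.round(q,4) for q in fit(n,p,{c:mk[c] for c in use})])
    np.savez(f"m_{n}.npz",**mk)
# caddy from rim corners
uv=np.array([[57,140],[621,36],[697,330],[119,445]],float)
px=(uv+.5)/5-.5+[295,190]
W=np.array([at("top",q,.022)[:2] for q in px]);print(np.round(W,4))
mod=np.array([[.068,.13],[.068,-.13],[-.068,-.13],[-.068,.13]])
mc=W.mean(0);H=(W-mc).T@mod;a=np.arctan2(H[1,0]-H[0,1],H[0,0]+H[1,1])
R=np.array([[np.cos(a),-np.sin(a)],[np.sin(a),np.cos(a)]])
print("caddy",mc,a,"res",np.round(W-mc-mod@R.T,4))
E
```

```text
Traceback (most recent call last):
  File "fit.py", line 30, in fit
    r=minimize(f,x0,method="Nelder-Mead",options=dict(initial_simplex=sx,xatol=2e-4,fatol=1e-4));return r.x,r.fun
  File "fit.py", line 26, in f
    r=render(cam,name,p);c+=1-np.minimum(r,mk).sum()/np.maximum(r,mk).sum()
  File "fit.py", line 18, in render
    px=np.array([proj(cam,q) for q in Q]);px=((px+.5)*S-.5)
                 ~~~~^^^^^^^
  File "h.py", line 9, in proj
    c=cams.calibration(cam);K=c["intrinsics"];T=c["world_from_camera"]
ValueError: time passes only in moves, steps and waits
```

```bash
sed -i 's/cams.calibration(cam)/cal(cam)/; 2a import functools\ncal=functools.cache(lambda c:cams.calibration(c))' h.py
cat > m1.py <<'E'
from fit import *
im={c:cams.snapshot(c) for c in("top","scene")}
g={"tall_pot":[.669,.068,0],"small_pot":[.653,-.204,0],"cutter":[.505,-.049,.3],"spatula":[.437,.263,1.6]}
for n,p in g.items():
    mk={}
    for c in im:
        best=None
        e=proj(c,[p[0],p[1],.02])
        for r in cams.silhouettes(c,n):
            d=np.hypot(*(np.array(r["pixel"])-e))
            if d<14 and (best is None or d<best[0]): best=(d,r)
        if best: mk[c]=best[1]["mask"].astype(np.float32)
    for use in [list(mk)]+[[c] for c in mk]:
        print(n,use,*[np.round(q,4) for q in fit(n,p,{c:mk[c] for c in use})])
    np.savez(f"m_{n}.npz",**mk)
# caddy from rim corners
uv=np.array([[57,140],[621,36],[697,330],[119,445]],float)
px=(uv+.5)/5-.5+[295,190]
W=np.array([at("top",q,.022)[:2] for q in px]);print(np.round(W,4))
mod=np.array([[.068,.13],[.068,-.13],[-.068,-.13],[-.068,.13]])
mc=W.mean(0);H=(W-mc).T@mod;a=np.arctan2(H[1,0]-H[0,1],H[0,0]+H[1,1])
R=np.array([[np.cos(a),-np.sin(a)],[np.sin(a),np.cos(a)]])
print("caddy",mc,a,"res",np.round(W-mc-mod@R.T,4))
E
python3 m1.py; python3 -c "
from rig import status;print(status.get_state()['time_s'])"
```

```text
tall_pot ['top', 'scene'] [0.6585 0.0649] 0.0994
tall_pot ['top'] [0.6586 0.0646] 0.0395
tall_pot ['scene'] [0.658  0.0653] 0.0558
small_pot ['scene'] [ 0.656  -0.2047] 0.2427
small_pot ['scene'] [ 0.656  -0.2047] 0.2427
cutter ['top', 'scene'] [ 0.5046 -0.0546  0.2203] 0.1445
cutter ['top'] [ 0.5045 -0.0545  0.2408] 0.0629
cutter ['scene'] [ 0.5055 -0.0545  0.2044] 0.081
spatula [] [0.437 0.263 1.6  ] 0.0
[[ 0.5142 -0.1439]
 [ 0.5461 -0.4009]
 [ 0.4139 -0.4175]
 [ 0.3795 -0.16  ]]
caddy [ 0.46341161 -0.28059074] 0.126894512038892 res [[-0.0002 -0.0008]
 [-0.0012  0.    ]
 [ 0.0015  0.0006]
 [-0.0001  0.0002]]
1.9
```

```bash
cat > m2.py <<'E'
from fit import *
im={c:cams.snapshot(c) for c in("top","scene")}
def seg(c,n,ctr,rad,fn):
    a=im[c].astype(int);m=fn(a).astype(np.uint8)
    k,l=cv2.connectedComponents(m);
    y,x=np.mgrid[:384,:512];sel=(np.hypot(x-ctr[0],y-ctr[1])<rad)
    ids=np.bincount(l[sel&(m>0)],minlength=k);ids[0]=0
    return (l==ids.argmax()).astype(np.float32)
white=lambda a:(a.min(2)>105)
nt=lambda a:(a[...,0]>a[...,1]*0.92)&(a.min(2)>105)
g={"small_pot":[.653,-.204,0],"spatula":[.437,.263,1.63],"tall_pot":[.6585,.065,0],"cutter":[.5045,-.0545,.23]}
for n,p in g.items():
    mk={c:seg(c,n,proj(c,[p[0],p[1],.01 if n=="spatula" else .03]),8,nt if n=="spatula" else white) for c in im}
    for use in [["top","scene"],["top"],["scene"]]:
        print(n,use,[int(mk[c].sum()) for c in use],*[np.round(q,4) for q in fit(n,p,{c:mk[c] for c in use})])
cx,cy,a=.4634,-.2806,.127
R=np.array([[np.cos(a),-np.sin(a)],[np.sin(a),np.cos(a)]])
def cw(x,y,z): return np.r_[R@[x,y]+[cx,cy],z]
for c,(x0,y0,w,h) in {"top":(295,190,150,100),"scene":(125,135,120,60)}.items():
    f=6 if c=="scene" else 5
    o=cv2.resize(im[c][y0:y0+h,x0:x0+w],None,fx=f,fy=f,interpolation=cv2.INTER_CUBIC)[:,:,::-1].copy()
    T=lambda q:tuple(np.round((proj(c,q)+.5-[x0,y0])*f-.5).astype(int).tolist())
    P=lambda pts,col:cv2.polylines(o,[np.array([T(q) for q in pts])],True,col,1)
    P([cw(sx*.068,sy*.13,.022) for sx,sy in((1,1),(1,-1),(-1,-1),(-1,1))],(0,0,255))
    for yc,w2 in((-.089,.037),(-.017,.031),(.072,.054)):
        P([cw(.027+sx*.037,yc+sy*w2,.022) for sx,sy in((1,1),(1,-1),(-1,-1),(-1,1))],(0,255,0))
    for yc in(-.042,.042):
        P([cw(-.039+sx*.012,yc+sy*.006,.049) for sx,sy in((1,1),(1,-1),(-1,-1),(-1,1))],(255,0,0))
    cv2.imwrite(f"pics/ov_{c}.png",o)
E
python3 m2.py
```

```text
small_pot ['top', 'scene'] [293, 188] [ 0.6578 -0.2051] 0.7764
small_pot ['top'] [293] [ 0.6593 -0.2055] 0.2358
small_pot ['scene'] [188] [ 0.6502 -0.207 ] 0.474
spatula ['top', 'scene'] [602, 297] [0.4399 0.2626 1.5892] 0.2156
spatula ['top'] [602] [0.44   0.2626 1.5894] 0.0812
spatula ['scene'] [297] [0.4389 0.262  1.5832] 0.1176
tall_pot ['top', 'scene'] [546, 745] [0.6609 0.0659] 0.8124
tall_pot ['top'] [546] [0.6615 0.066 ] 0.1571
tall_pot ['scene'] [745] [0.6028 0.0561] 0.4697
cutter ['top', 'scene'] [802, 374] [ 0.5055 -0.0542  0.2573] 0.16
cutter ['top'] [802] [ 0.5064 -0.0541  0.2497] 0.045
cutter ['scene'] [374] [ 0.5025 -0.0546  0.2254] 0.1047
```

View pics/ov_top.png

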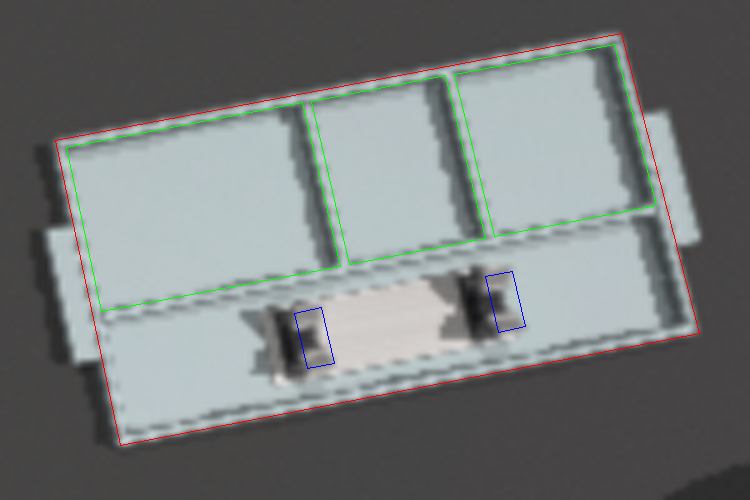

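View pics/ov_scene.png

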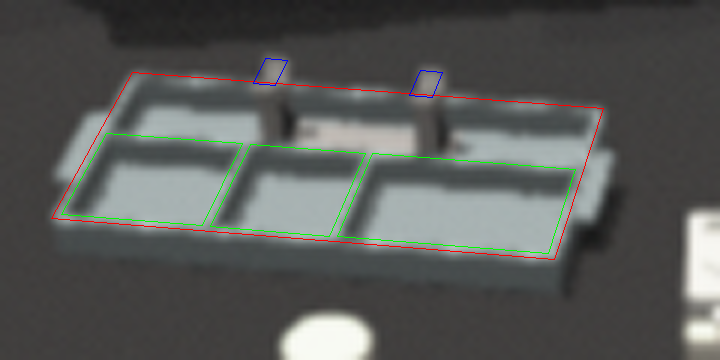

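```bash
cat > m3.py <<'E'
from fit import *
im={c:cams.snapshot(c) for c in("top","scene")}
cx,cy,a=.4634,-.2806,.127
R=np.array([[np.cos(a),-np.sin(a)],[np.sin(a),np.cos(a)]])
def cw(x,y,z): return np.r_[R@[x,y]+[cx,cy],z]
def crop(c,x0,y0,w,h,f,polys):
    b=cv2.resize(im[c][y0:y0+h,x0:x0+w],None,fx=f,fy=f,interpolation=cv2.INTER_CUBIC)[:,:,::-1];o=b.copy()
    for pts,col in polys:
        cv2.polylines(o,[np.array([np.round((proj(c,q)+.5-[x0,y0])*f-.5) for q in pts]).astype(np.int32)],True,col,1)
    return np.hstack([b,o])
sq=((1,1),(1,-1),(-1,-1),(-1,1))
cl=[([cw(-.039+sx*.012,yc+sy*.006,.049) for sx,sy in sq],(255,0,0)) for yc in(-.042,.042)]
cl+=[([cw(-.039+sx*.0045,yc+sy*.006,.039) for sx,sy in sq],(0,0,255)) for yc in(-.042,.042)]
A=crop("top",340,238,64,34,6,cl);B=crop("scene",160,140,64,34,6,cl)
cv2.imwrite("pics/clipz.png",np.vstack([A,B]))
def pot(n,x,y): 
    return [(np.array(q)+[x,y,0],k) for q,k in ([(circ(.018,0),(0,255,0)),(circ(.02,.066),(0,0,255)),(circ(.02,.048),(0,0,255))] if n=="small_pot" else [(circ(.024,0),(0,255,0)),(circ(.026,.088),(0,0,255)),(circ(.026,.068),(0,0,255))])]
p=pot("small_pot",.656,-.2047)
q=pot("tall_pot",.6585,.0649)
A=crop("top",305,130,45,45,8,p);B=crop("scene",160,178,45,45,8,p)
C=crop("top",185,130,45,45,8,q);D=crop("scene",250,190,45,45,8,q)
cv2.imwrite("pics/potz.png",cv2.resize(np.vstack([A,B]),(640,640)));cv2.imwrite("pics/potz2.png",cv2.resize(np.vstack([C,D]),(640,640)))
E
sed -i 's/640,640/590,590/g' m3.py; python3 m3.py
```

```text
(no output)
```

View pics/clipz.png

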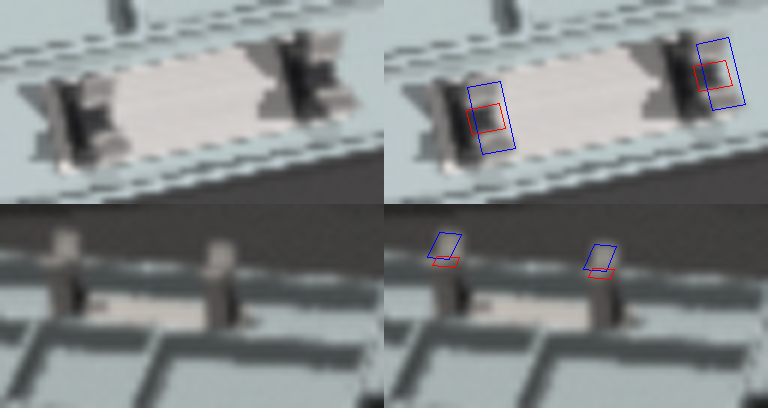

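View pics/potz.png

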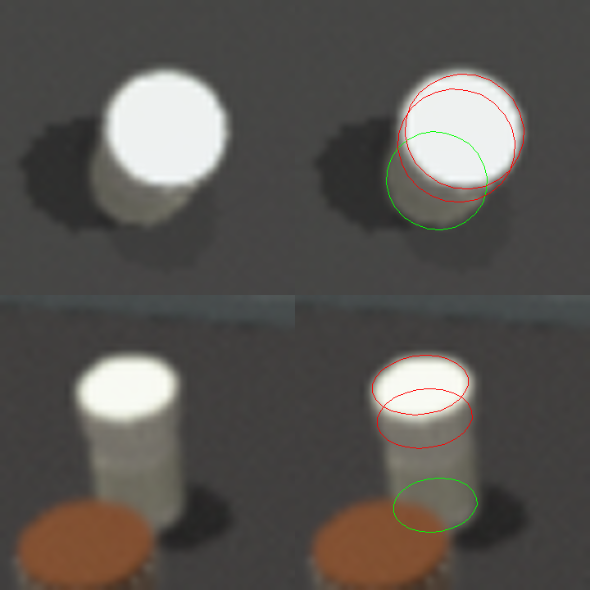

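View pics/potz2.png

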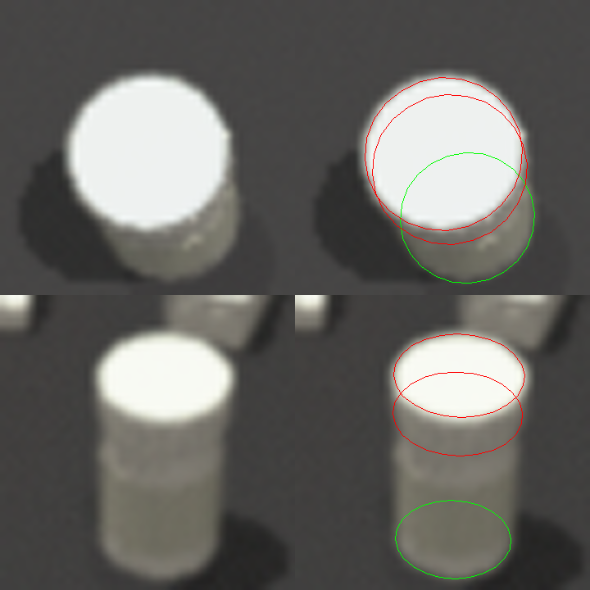

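```bash
cat >> h.py <<'E'
from scipy.spatial.transform import Rotation as Ro
CAD=(.4634,-.2806,.127)
def cad(x,y):
    a=CAD[2];return np.array([CAD[0]+np.cos(a)*x-np.sin(a)*y,CAD[1]+np.sin(a)*x+np.cos(a)*y])
def go(xyz,yaw=None):
    """tool-frame shift from now to TCP xyz with jaw axis at world yaw (mod pi)"""
    s=status.get_state();q=np.array(s["ee_rot"]);R=Ro.from_quat(q[[1,2,3,0]]).as_matrix();p=np.array(s["tcp_pos"])
    j=np.arctan2(R[1,0],R[0,0]);d=0 if yaw is None else (yaw-j+np.pi/2)%np.pi-np.pi/2
    print("t%.2f"%s["time_s"],"p",np.round(p,4),"jaw %.3f"%j,"tilt",np.round(R[:2,2],3),"F",np.round(s["contact_force"],1),"gap %.4f"%s["finger_gap"],"j",np.round(s["joint_positions"],2))
    print("  shift",np.round(R.T@(np.array(xyz)-p),4),"roll",round(-d,3), "dist %.3f"%np.linalg.norm(np.array(xyz)-p))
E
python3 - <<'E'
from h import *
go([.5,-.3,.28],.02);go([.5,0,.28],.02)
E
```

```text
t2.10 p [ 0.2627 -0.6218  0.2055] jaw -1.171 tilt [0. 0.] F [-0.2  0.1  0. ] gap 0.0935 j [ 1.02  0.43  0.07  1.61 -0.03  1.11 -0.07]
  shift [-0.204  -0.3438 -0.0745] roll -1.191 dist 0.407
t2.10 p [ 0.2627 -0.6218  0.2055] jaw -1.171 tilt [0. 0.] F [-0.2  0.1  0. ] gap 0.0935 j [ 1.02  0.43  0.07  1.61 -0.03  1.11 -0.07]
  shift [-0.4804 -0.4606 -0.0745] roll -1.191 dist 0.670
```

Call:
arm_command([
  {"claw": 0.05, "xyz": [-0.204, -0.344, -0.075], "roll": -0.9},
  {"claw": 0.05, "xyz": [-0.204, -0.344, -0.075], "roll": -0.9},
  {"claw": 0.05, "xyz": [-0.204, -0.344, -0.075], "roll": -0.9},
  {"claw": 0.05, "xyz": [-0.204, -0.344, -0.075], "roll": -0.9},
  {"claw": 0.05, "xyz": [-0.204, -0.344, -0.075], "roll": -0.9},
  {"claw": 0.05, "xyz": [-0.204, -0.344, -0.075], "roll": -0.9},
  {"claw": 0.05, "xyz": [-0.204, -0.344, -0.075], "roll": -0.9},
  {"claw": 0.05, "xyz": [-0.204, -0.344, -0.075], "roll": -0.9},
])

```text
time_s: 2.77
tcp_pos: [0.458, -0.3564, 0.2676]
ee_rot: [0.0, 0.991, -0.131, 0.0]
contact_force: [0.5, -0.7, -0.2]
finger_gap: 0.0499
```

```bash
python3 -c "
from h import *
go([.5,0,.28],.018);go([.5,.15,.25],.018);go([.44,.2625,.15],.018)"
```

```text
t2.77 p [ 0.458  -0.3564  0.2676] jaw -0.263 tilt [ 0. -0.] F [ 0.5 -0.7 -0.2] gap 0.0499 j [ 0.74  0.23 -0.22  1.74  0.06  1.18  0.24]
  shift [-0.0521 -0.3551 -0.0125] roll -0.281 dist 0.359
t2.77 p [ 0.458  -0.3564  0.2676] jaw -0.263 tilt [ 0. -0.] F [ 0.5 -0.7 -0.2] gap 0.0499 j [ 0.74  0.23 -0.22  1.74  0.06  1.18  0.24]
  shift [-0.0911 -0.4999  0.0174] roll -0.281 dist 0.508
t2.77 p [ 0.458  -0.3564  0.2676] jaw -0.263 tilt [ 0. -0.] F [ 0.5 -0.7 -0.2] gap 0.0499 j [ 0.74  0.23 -0.22  1.74  0.06  1.18  0.24]
  shift [-0.1783 -0.593   0.1174] roll -0.281 dist 0.630
```

Call:
arm_command([
  {"claw": 0.05, "xyz": [-0.05, -0.36, -0.01], "roll": -0.28},
  {"claw": 0.05, "xyz": [-0.05, -0.36, -0.01], "roll": -0.28},
  {"claw": 0.05, "xyz": [-0.05, -0.36, -0.01], "roll": -0.28},
  {"claw": 0.05, "xyz": [-0.05, -0.36, -0.01], "roll": -0.28},
  {"claw": 0.05, "xyz": [-0.05, -0.36, -0.01], "roll": -0.28},
  {"claw": 0.05, "xyz": [-0.05, -0.36, -0.01], "roll": -0.28},
  {"claw": 0.05, "xyz": [-0.05, -0.36, -0.01], "roll": -0.28},
  {"claw": 0.05, "xyz": [-0.05, -0.36, -0.01], "roll": -0.28},
])

```text
time_s: 3.43
tcp_pos: [0.5013, -0.026, 0.2765]
ee_rot: [0.0, 1.0, 0.004, 0.0]
contact_force: [1.0, -0.0, -0.7]
finger_gap: 0.0494
```

```bash
python3 -c "
from h import *
go([.44,.2625,.15],.018)"
```

```text
t3.43 p [ 0.5013 -0.026   0.2765] jaw 0.009 tilt [ 0.001 -0.   ] F [ 1.  -0.  -0.7] gap 0.0494 j [ 0.39  0.11 -0.51  1.87  0.06  1.17 -0.12]
  shift [-0.0589 -0.289   0.1264] roll -0.009 dist 0.321
```

Call:
arm_command([
  {"claw": 0.05, "xyz": [-0.02, -0.15, 0.03], "roll": -0.01},
  {"claw": 0.05, "xyz": [-0.02, -0.15, 0.03], "roll": -0.01},
  {"claw": 0.05, "xyz": [-0.02, -0.15, 0.03], "roll": -0.01},
  {"claw": 0.05, "xyz": [-0.059, -0.289, 0.126], "roll": -0.01},
  {"claw": 0.05, "xyz": [-0.059, -0.289, 0.126], "roll": -0.01},
  {"claw": 0.05, "xyz": [-0.059, -0.289, 0.126], "roll": -0.01},
  {"claw": 0.05, "xyz": [-0.059, -0.289, 0.126], "roll": -0.01},
  {"claw": 0.05, "xyz": [-0.059, -0.289, 0.126], "roll": -0.01},
])

```text
time_s: 4.1
tcp_pos: [0.4386, 0.2628, 0.149]
ee_rot: [-0.0, 1.0, 0.01, -0.0]
contact_force: [1.0, 0.4, -0.2]
finger_gap: 0.0499
```

```bash
python3 -c "
from h import *
go([.44,.2625,.05],.018)"
```

```text
t4.10 p [0.4386 0.2628 0.149 ] jaw 0.020 tilt [-0.     0.001] F [ 1.   0.4 -0.2] gap 0.0499 j [-0.06  0.3  -0.7   1.99  0.23  0.93 -0.86]
  shift [0.0014 0.0004 0.099 ] roll 0.002 dist 0.099
```

Call:
arm_command([
  {"claw": 0.05, "xyz": [0.001, 0, 0.03], "roll": 0},
  {"claw": 0.05, "xyz": [0.001, 0, 0.06], "roll": 0},
  {"claw": 0.05, "xyz": [0.001, 0, 0.09], "roll": 0},
  {"claw": 0.05, "xyz": [0.001, 0, 0.11], "roll": 0},
  {"claw": 0.05, "xyz": [0.001, 0, 0.125], "roll": 0},
  {"claw": 0.05, "xyz": [0.001, 0, 0.135], "roll": 0},
  {"claw": 0.05, "xyz": [0.001, 0, 0.142], "roll": 0},
  {"claw": 0.05, "xyz": [0.001, 0, 0.142], "roll": 0},
])

```text
time_s: 4.77
tcp_pos: [0.4406, 0.2604, 0.0074]
ee_rot: [0.0, 1.0, 0.01, -0.0]
contact_force: [-0.4, -0.0, 0.0]
finger_gap: 0.0501
```

```bash
python3 -c "
from h import *
import cv2
go([.44,.2625,.006],.018)
for c,(x0,y0,w,h) in {'top':(60,200,130,90),'scene':(305,165,120,70)}.items():
    im=cams.snapshot(c)[y0:y0+h,x0:x0+w]
    cv2.imwrite(f'pics/g1{c}.png',cv2.resize(im,None,fx=5,fy=5,interpolation=cv2.INTER_CUBIC)[:,:,::-1])
"
```

```text
t4.77 p [0.4406 0.2604 0.0074] jaw 0.019 tilt [-0.001 -0.   ] F [-0.4 -0.   0. ] gap 0.0501 j [-0.18  0.5  -0.59  2.09  0.44  0.67 -1.04]
  shift [-0.0005 -0.0021  0.0014] roll 0.001 dist 0.003
```

View pics/g1scene.png

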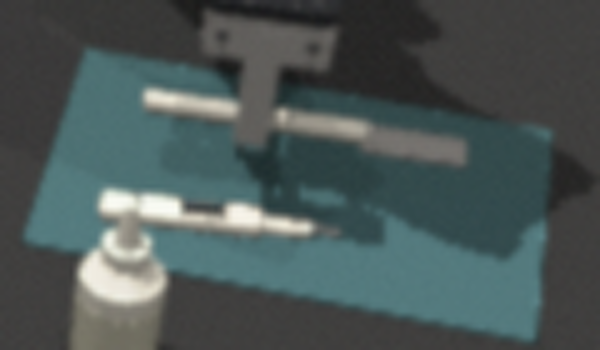

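The fingers straddle the handle about midway (finger at crop pixel 258,120). I'll close and lift.

Call:
arm_command([
  {"claw": 0.05, "xyz": [0, -0.002, 0.002], "roll": 0},
  {"claw": 0.0, "xyz": [0, -0.002, 0.002], "roll": 0},
  {"claw": 0.0, "xyz": [0, -0.002, 0.002], "roll": 0},
  {"claw": 0.0, "xyz": [0, -0.002, 0.002], "roll": 0},
  {"claw": 0.0, "xyz": [0, -0.002, 0.002], "roll": 0},
  {"claw": 0.0, "xyz": [0, -0.002, 0.002], "roll": 0},
  {"claw": 0.0, "xyz": [0, -0.002, 0.002], "roll": 0},
  {"claw": 0.0, "xyz": [0, -0.002, 0.002], "roll": 0},
])

```text
time_s: 5.53
tcp_pos: [0.4409, 0.2626, 0.0062]
ee_rot: [-0.0, 1.0, 0.009, 0.0]
contact_force: [-0.2, -0.7, 0.9]
finger_gap: 0.011
```

Call:
arm_command([
  {"claw": 0.0, "xyz": [0, 0, -0.005], "roll": 0},
  {"claw": 0.0, "xyz": [0, 0, -0.02], "roll": 0},
  {"claw": 0.0, "xyz": [0, 0, -0.045], "roll": 0},
  {"claw": 0.0, "xyz": [0, 0, -0.07], "roll": 0},
  {"claw": 0.0, "xyz": [0, 0, -0.1], "roll": 0},
  {"claw": 0.0, "xyz": [0, 0, -0.13], "roll": 0},
  {"claw": 0.0, "xyz": [0, 0, -0.16], "roll": 0},
  {"claw": 0.0, "xyz": [0, 0, -0.16], "roll": 0},
])

```text
time_s: 6.2
tcp_pos: [0.4426, 0.2643, 0.1715]
ee_rot: [-0.001, 1.0, 0.01, 0.003]
contact_force: [0.4, 0.0, -0.2]
finger_gap: 0.0111
```

```bash
python3 -c "
from h import *
import cv2
c=cad(-.039,0);print(c)
go([.5,0,.22],.127);go([c[0],c[1],.15],.127)
for c,(x0,y0,w,h) in {'top':(20,180,150,110),'scene':(305,115,140,100)}.items():
    im=cams.snapshot(c)[y0:y0+h,x0:x0+w]
    cv2.imwrite(f'pics/g2{c}.png',cv2.resize(im,None,fx=5,fy=5,interpolation=cv2.INTER_CUBIC)[:,:,::-1])
"
```

```text
[ 0.42471409 -0.2855397 ]
t6.20 p [0.4426 0.2643 0.1715] jaw 0.019 tilt [0.006 0.003] F [ 0.4  0.  -0.2] gap 0.0111 j [-0.04  0.27 -0.72  1.97  0.22  0.97 -0.84]
  shift [ 0.0526  0.2652 -0.0489] roll -0.108 dist 0.275
t6.20 p [0.4426 0.2643 0.1715] jaw 0.019 tilt [0.006 0.003] F [ 0.4  0.  -0.2] gap 0.0111 j [-0.04  0.27 -0.72  1.97  0.22  0.97 -0.84]
  shift [-0.0285  0.5495  0.0198] roll -0.108 dist 0.551
```

View pics/g2scene.png

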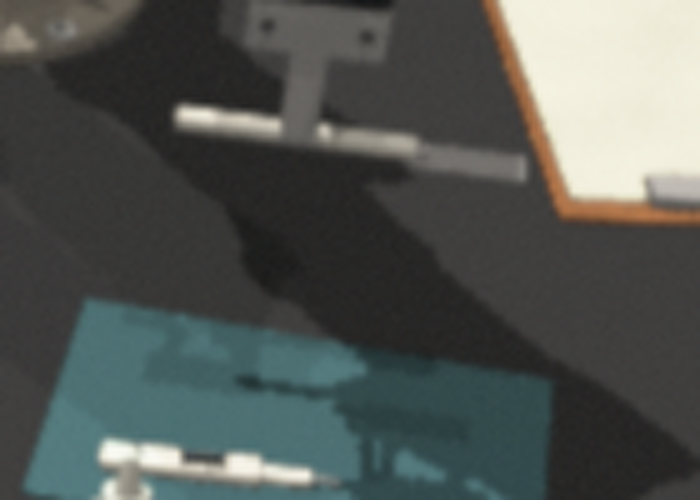

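View pics/g2top.png

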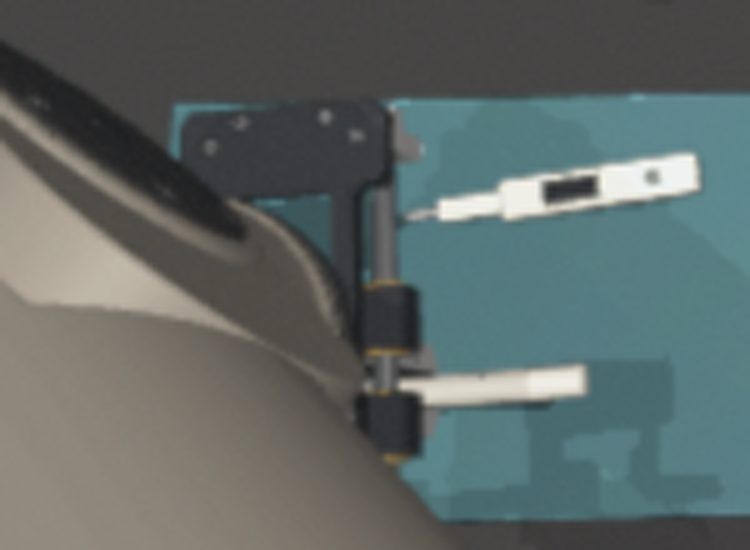

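Call:
arm_command([
  {"claw": 0.0, "xyz": [0.01, 0.03, -0.02], "roll": 0},
  {"claw": 0.0, "xyz": [0.02, 0.065, -0.04], "roll": -0.03},
  {"claw": 0.0, "xyz": [0.03, 0.1, -0.05], "roll": -0.06},
  {"claw": 0.0, "xyz": [0.04, 0.14, -0.05], "roll": -0.108},
  {"claw": 0.0, "xyz": [0.05, 0.18, -0.05], "roll": -0.108},
  {"claw": 0.0, "xyz": [0.05, 0.215, -0.05], "roll": -0.108},
  {"claw": 0.0, "xyz": [0.05, 0.25, -0.05], "roll": -0.108},
  {"claw": 0.0, "xyz": [0.05, 0.27, -0.05], "roll": -0.108},
])

```text
time_s: 6.97
tcp_pos: [0.4949, -0.0105, 0.2146]
ee_rot: [0.0, 0.998, 0.062, -0.001]
contact_force: [1.2, -0.4, 0.1]
finger_gap: 0.0112
```

```bash
python3 -c "
from h import *
c=cad(-.039,0)
go([c[0],c[1],.15],.127)"
```

```text
t6.97 p [ 0.4949 -0.0105  0.2146] jaw 0.124 tilt [-0.003 -0.001] F [ 1.2 -0.4  0.1] gap 0.0112 j [ 0.41  0.17 -0.57  1.96  0.1   1.05 -0.08]
  shift [-0.1034  0.2643  0.065 ] roll -0.003 dist 0.291
```

Call:
arm_command([
  {"claw": 0.0, "xyz": [-0.015, 0.035, 0.0], "roll": -0.003},
  {"claw": 0.0, "xyz": [-0.03, 0.075, 0.0], "roll": -0.003},
  {"claw": 0.0, "xyz": [-0.045, 0.115, 0.0], "roll": -0.003},
  {"claw": 0.0, "xyz": [-0.06, 0.155, 0.01], "roll": -0.003},
  {"claw": 0.0, "xyz": [-0.075, 0.195, 0.03], "roll": -0.003},
  {"claw": 0.0, "xyz": [-0.09, 0.235, 0.05], "roll": -0.003},
  {"claw": 0.0, "xyz": [-0.103, 0.264, 0.065], "roll": -0.003},
  {"claw": 0.0, "xyz": [-0.103, 0.264, 0.065], "roll": -0.003},
])

```text
time_s: 7.63
tcp_pos: [0.4228, -0.2858, 0.1471]
ee_rot: [-0.001, 0.998, 0.062, -0.003]
contact_force: [-1.5, -0.4, -1.5]
finger_gap: 0.0112
```

Call:
arm_command([
  {"claw": 0.0, "xyz": [0, 0, 0.02], "roll": 0},
  {"claw": 0.0, "xyz": [0, 0, 0.04], "roll": 0},
  {"claw": 0.0, "xyz": [0, 0, 0.06], "roll": 0},
  {"claw": 0.0, "xyz": [0, 0, 0.07], "roll": 0},
  {"claw": 0.0, "xyz": [0, 0, 0.07], "roll": 0},
  {"claw": 0.0, "xyz": [0, 0, 0.07], "roll": 0},
])

```text
time_s: 8.13
tcp_pos: [0.4269, -0.2808, 0.0807]
ee_rot: [-0.001, 0.998, 0.065, -0.001]
contact_force: [0.2, -0.2, -0.5]
finger_gap: 0.0109
```

```bash
python3 -c "
from h import *
import cv2
c=cad(-.039,0)
go([c[0],c[1],.06],.127)
for c,(x0,y0,w,h) in {'top':(295,180,150,110),'scene':(115,105,140,80)}.items():
    im=cams.snapshot(c)[y0:y0+h,x0:x0+w]
    cv2.imwrite(f'pics/g3{c}.png',cv2.resize(im,None,fx=5,fy=5,interpolation=cv2.INTER_CUBIC)[:,:,::-1])
"
```

```text
t8.13 p [ 0.4269 -0.2808  0.0807] jaw 0.130 tilt [-0.001  0.001] F [ 0.2 -0.2 -0.5] gap 0.0109 j [ 0.75  0.34 -0.34  2.06  0.16  0.76  0.44]
  shift [-0.0027  0.0044  0.0207] roll 0.003 dist 0.021
```

View pics/g3scene.png

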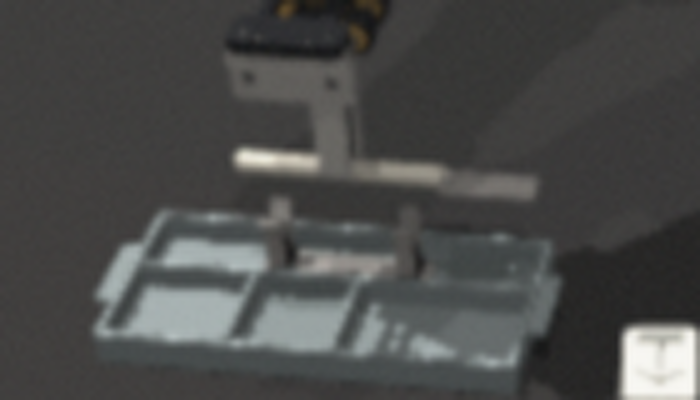

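View pics/g3top.png

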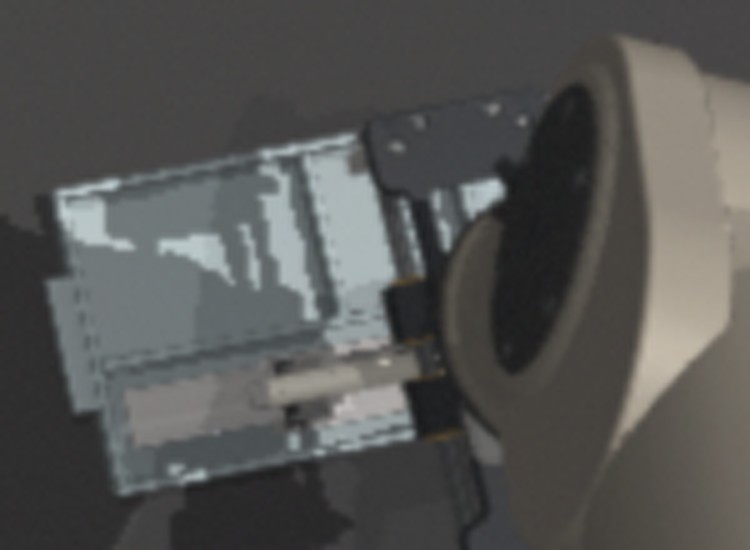

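Call:
arm_command([
  {"claw": 0.0, "xyz": [-0.003, 0.004, 0.01], "roll": 0.003},
  {"claw": 0.0, "xyz": [-0.003, 0.004, 0.021], "roll": 0.003},
  {"claw": 0.0, "xyz": [-0.003, 0.004, 0.021], "roll": 0.003},
  {"claw": 0.0, "xyz": [-0.003, 0.004, 0.021], "roll": 0.003},
  {"claw": 0.0, "xyz": [-0.003, 0.004, 0.021], "roll": 0.003},
])

```text
time_s: 8.65
tcp_pos: [0.4247, -0.2856, 0.06]
ee_rot: [-0.0, 0.998, 0.063, -0.0]
contact_force: [0.5, 0.5, -0.9]
finger_gap: 0.0114
```

```bash
python3 -c "
from h import *
c=cad(-.039,0)
go([c[0],c[1],.03],.127)"
```

```text
t8.65 p [ 0.4247 -0.2856  0.06  ] jaw 0.127 tilt [-0.  0.] F [ 0.5  0.5 -0.9] gap 0.0114 j [ 0.75  0.37 -0.33  2.08  0.18  0.72  0.43]
  shift [ 0.   -0.    0.03] roll 0.0 dist 0.030
```

Call:
arm_command([
  {"claw": 0.0, "xyz": [0, 0, 0.006], "roll": 0},
  {"claw": 0.0, "xyz": [0, 0, 0.011], "roll": 0},
  {"claw": 0.0, "xyz": [0, 0, 0.015], "roll": 0},
  {"claw": 0.0, "xyz": [0, 0, 0.019], "roll": 0},
  {"claw": 0.0, "xyz": [0, 0, 0.023], "roll": 0},
  {"claw": 0.0, "xyz": [0, 0, 0.026], "roll": 0},
  {"claw": 0.0, "xyz": [0, 0, 0.026], "roll": 0},
])

```text
time_s: 9.23
tcp_pos: [0.4256, -0.2856, 0.0337]
ee_rot: [0.0, 0.998, 0.064, 0.001]
contact_force: [6.6, -0.8, -6.4]
finger_gap: 0.0112
```

Call:
arm_command([
  {"claw": 0.0, "xyz": [0, 0, 0.001], "roll": 0},
  {"claw": 0.0, "xyz": [0, 0, 0.003], "roll": 0},
  {"claw": 0.0, "xyz": [0, 0, 0.004], "roll": 0},
  {"claw": 0.0, "xyz": [0, 0, 0.004], "roll": 0},
])

```text
time_s: 9.57
tcp_pos: [0.4259, -0.2857, 0.0308]
ee_rot: [0.0, 0.998, 0.064, 0.001]
contact_force: [1.3, 2.5, 14.9]
finger_gap: 0.0111
```

```bash
python3 -c "
from h import *
import cv2
c=cad(-.039,0)
go([c[0],c[1],.03],.127)
for c,(x0,y0,w,h) in {'top':(295,180,150,110),'scene':(115,105,140,80)}.items():
    im=cams.snapshot(c)[y0:y0+h,x0:x0+w]
    cv2.imwrite(f'pics/g4{c}.png',cv2.resize(im,None,fx=5,fy=5,interpolation=cv2.INTER_CUBIC)[:,:,::-1])
"
```

```text
t9.57 p [ 0.4259 -0.2857  0.0308] jaw 0.127 tilt [ 0.002 -0.001] F [ 1.3  2.5 14.9] gap 0.0111 j [ 0.73  0.42 -0.32  2.09  0.21  0.66  0.4 ]
  shift [-0.0012 -0.0003  0.0008] roll 0.0 dist 0.001
```

View pics/g4scene.png

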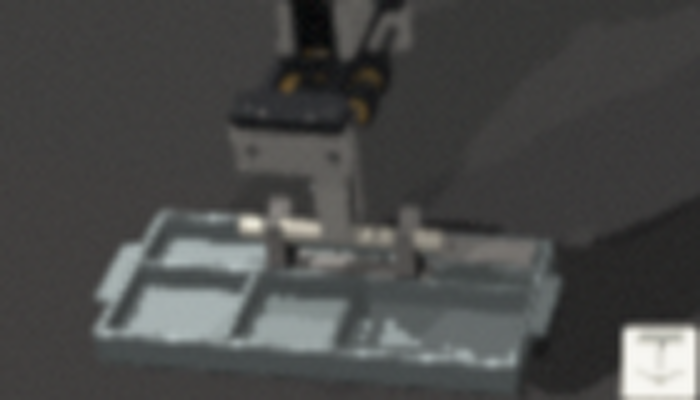

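The force dipped negative and then rose to +15 N, so the bar has snapped past the jaws and sits on the saddles. In the crop the handle spans about 240 to 440, with clips at 278 and 408, so it is centred. I'll release.

Call:
arm_command([
  {"claw": 0.0, "xyz": [0, 0, -0.001], "roll": 0},
  {"claw": 0.024, "xyz": [0, 0, -0.001], "roll": 0},
  {"claw": 0.024, "xyz": [0, 0, -0.001], "roll": 0},
  {"claw": 0.024, "xyz": [0, 0, -0.001], "roll": 0},
  {"claw": 0.024, "xyz": [0, 0, -0.01], "roll": 0},
  {"claw": 0.024, "xyz": [0, 0, -0.03], "roll": 0},
  {"claw": 0.06, "xyz": [0, 0, -0.06], "roll": 0},
  {"claw": 0.07, "xyz": [0, 0, -0.1], "roll": 0},
])

```text
time_s: 10.33
tcp_pos: [0.4231, -0.2847, 0.1299]
ee_rot: [-0.001, 0.998, 0.064, -0.002]
contact_force: [-0.4, 0.1, 0.7]
finger_gap: 0.0339
```

```bash
python3 -c "
from h import *
go([.5046,-.0545,.15],.24+1.5708)"
```

```text
t10.33 p [ 0.4231 -0.2847  0.1299] jaw 0.127 tilt [-0.003  0.003] F [-0.4  0.1  0.7] gap 0.0339 j [ 0.78  0.27 -0.36  2.02  0.12  0.87  0.48]
  shift [ 0.1099 -0.218  -0.0198] roll 1.458 dist 0.245
```

Call:
arm_command([
  {"claw": 0.07, "xyz": [0.11, -0.218, -0.02], "roll": 1.458},
  {"claw": 0.07, "xyz": [0.11, -0.218, -0.02], "roll": 1.458},
  {"claw": 0.07, "xyz": [0.11, -0.218, -0.02], "roll": 1.458},
  {"claw": 0.07, "xyz": [0.11, -0.218, -0.02], "roll": 1.458},
  {"claw": 0.07, "xyz": [0.11, -0.218, -0.02], "roll": 1.458},
  {"claw": 0.07, "xyz": [0.11, -0.218, -0.02], "roll": 1.458},
  {"claw": 0.07, "xyz": [0.11, -0.218, -0.02], "roll": 1.458},
  {"claw": 0.07, "xyz": [0.11, -0.218, -0.02], "roll": 1.458},
])

```text
time_s: 11.0
tcp_pos: [0.5077, -0.0497, 0.1513]
ee_rot: [-0.001, 0.93, -0.369, 0.0]
contact_force: [-0.5, 0.2, -0.5]
finger_gap: 0.0697
```

```bash
python3 -c "
from h import *
import cv2
go([.5046,-.0545,.15],.24+1.5708)
im=cams.snapshot('top');o=im[190:285,295:445]
cv2.imwrite('pics/g5.png',cv2.resize(o,None,fx=5,fy=5,interpolation=cv2.INTER_CUBIC)[:,:,::-1])
im=cams.snapshot('scene');o=im[135:185,125:245]
cv2.imwrite('pics/g5s.png',cv2.resize(o,None,fx=6,fy=6,interpolation=cv2.INTER_CUBIC)[:,:,::-1])"
```

```text
t11.00 p [ 0.5077 -0.0497  0.1513] jaw -0.755 tilt [0.002 0.002] F [-0.5  0.2 -0.5] gap 0.0697 j [ 0.29  0.24 -0.36  2.01  0.11  0.91 -0.88]
  shift [0.001  0.0056 0.0013] roll 0.575 dist 0.006
```

View pics/g5.png

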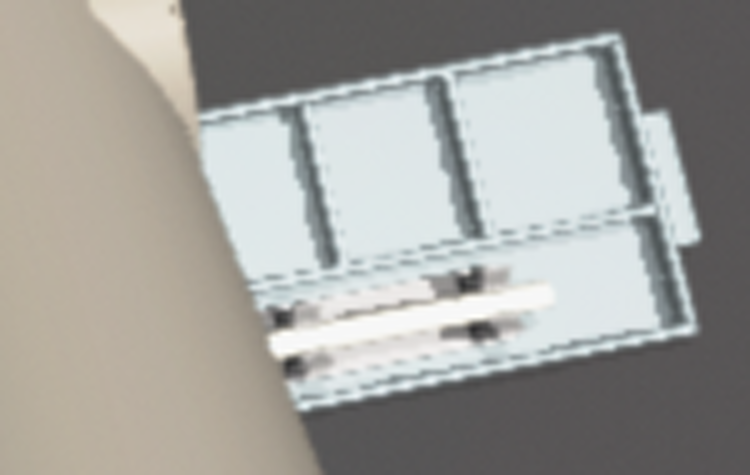

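View pics/g5s.png

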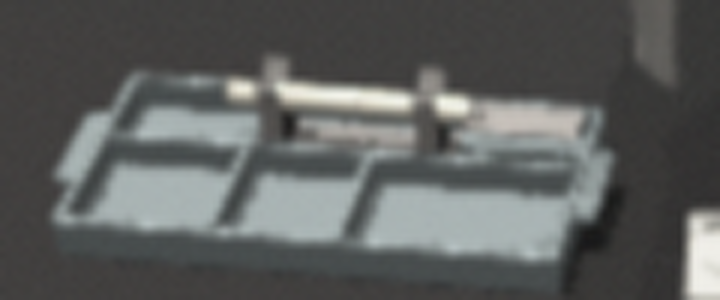

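The spatula sits level and centred in both clips: the scene crop shows the bar from (228,88) to (468,107), with the clips at 272 and 430. The cutter is next.

Call:
arm_command([
  {"claw": 0.07, "xyz": [0.001, 0.006, 0.0], "roll": 0.575},
  {"claw": 0.07, "xyz": [0.001, 0.006, 0.0], "roll": 0.575},
  {"claw": 0.07, "xyz": [0.001, 0.006, 0.0], "roll": 0.575},
  {"claw": 0.07, "xyz": [0.001, 0.006, 0.0], "roll": 0.575},
  {"claw": 0.07, "xyz": [0.001, 0.006, 0.03], "roll": 0.575},
  {"claw": 0.07, "xyz": [0.001, 0.006, 0.06], "roll": 0.575},
  {"claw": 0.07, "xyz": [0.001, 0.006, 0.08], "roll": 0.575},
  {"claw": 0.07, "xyz": [0.001, 0.006, 0.08], "roll": 0.575},
])

```text
time_s: 11.77
tcp_pos: [0.5, -0.0618, 0.0669]
ee_rot: [0.002, 0.788, -0.616, -0.002]
contact_force: [-1.5, 0.5, -0.2]
finger_gap: 0.07
```

```bash
python3 -c "
from h import *
import cv2
go([.5046,-.0545,.02],.24+1.5708)
for c,(x0,y0,w,h) in {'top':(215,180,100,80),'scene':(200,130,120,80)}.items():
    im=cams.snapshot(c)[y0:y0+h,x0:x0+w]
    cv2.imwrite(f'pics/g6{c}.png',cv2.resize(im,None,fx=5,fy=5,interpolation=cv2.INTER_CUBIC)[:,:,::-1])"
```

```text
t11.77 p [ 0.5    -0.0618  0.0669] jaw -1.328 tilt [-0.006  0.   ] F [-1.5  0.5 -0.2] gap 0.0700 j [ 0.21  0.35 -0.26  2.09  0.13  0.73 -1.45]
  shift [-0.0058 -0.0065  0.0469] roll 0.003 dist 0.048
```

View pics/g6scene.png

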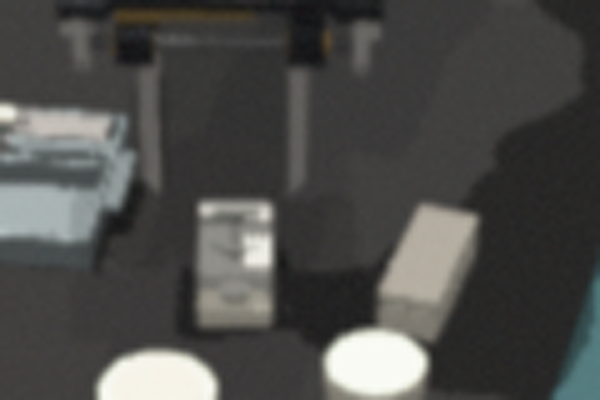

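Call:
arm_command([
  {"claw": 0.07, "xyz": [-0.005, -0.006, 0.0], "roll": 0.003},
  {"claw": 0.07, "xyz": [-0.006, -0.0065, 0.015], "roll": 0.003},
  {"claw": 0.07, "xyz": [-0.006, -0.0065, 0.03], "roll": 0.003},
  {"claw": 0.07, "xyz": [-0.006, -0.0065, 0.04], "roll": 0.003},
  {"claw": 0.07, "xyz": [-0.006, -0.0065, 0.046], "roll": 0.003},
  {"claw": 0.07, "xyz": [-0.006, -0.0065, 0.046], "roll": 0.003},
  {"claw": 0.07, "xyz": [-0.006, -0.0065, 0.046], "roll": 0.003},
])

```text
time_s: 12.45
tcp_pos: [0.5081, -0.0531, 0.0246]
ee_rot: [-0.0, 0.786, -0.618, 0.0]
contact_force: [0.4, 0.7, -0.1]
finger_gap: 0.0703
```

```bash
python3 -c "
from h import *
import cv2
go([.5046,-.0545,.02],.24+1.5708)
"
```

```text
t12.45 p [ 0.5081 -0.0531  0.0246] jaw -1.334 tilt [0. 0.] F [ 0.4  0.7 -0.1] gap 0.0703 j [ 0.18  0.42 -0.24  2.1   0.17  0.64 -1.51]
  shift [0.0005 0.0037 0.0046] roll -0.003 dist 0.006
```

Call:
arm_command([
  {"claw": 0.07, "xyz": [0, 0.004, 0.005], "roll": 0},
  {"claw": 0.07, "xyz": [0, 0.004, 0.005], "roll": 0},
  {"claw": 0.03, "xyz": [0, 0.004, 0.005], "roll": 0},
  {"claw": 0.03, "xyz": [0, 0.004, 0.005], "roll": 0},
  {"claw": 0.03, "xyz": [0, 0.004, 0.005], "roll": 0},
  {"claw": 0.03, "xyz": [0, 0.004, 0.005], "roll": 0},
  {"claw": 0.03, "xyz": [0, 0.004, 0.005], "roll": 0},
  {"claw": 0.03, "xyz": [0, 0.004, 0.005], "roll": 0},
])

```text
time_s: 13.12
tcp_pos: [0.504, -0.0541, 0.0192]
ee_rot: [-0.0, 0.786, -0.619, 0.0]
contact_force: [-0.1, -0.4, 2.9]
finger_gap: 0.0436
```

Call:
arm_command([
  {"claw": 0.03, "xyz": [0, 0, -0.002], "roll": 0},
  {"claw": 0.03, "xyz": [0, 0, -0.008], "roll": 0},
  {"claw": 0.03, "xyz": [0, 0, -0.016], "roll": 0},
  {"claw": 0.03, "xyz": [0, 0, -0.024], "roll": 0},
  {"claw": 0.03, "xyz": [0, 0, -0.024], "roll": 0},
])

```text
time_s: 13.53
tcp_pos: [0.5049, -0.0541, 0.045]
ee_rot: [-0.001, 0.786, -0.619, 0.001]
contact_force: [1.5, -0.7, -1.4]
finger_gap: 0.0437
```

```bash
python3 -c "
from h import *
import cv2
go([.5046,-.0545,.05],.24+1.5708)
for c,(x0,y0,w,h) in {'scene':(200,130,120,80)}.items():
    im=cams.snapshot(c)[y0:y0+h,x0:x0+w]
    cv2.imwrite(f'pics/g7{c}.png',cv2.resize(im,None,fx=5,fy=5,interpolation=cv2.INTER_CUBIC)[:,:,::-1])"
```

```text
t13.53 p [ 0.5049 -0.0541  0.045 ] jaw -1.334 tilt [ 0.002 -0.   ] F [ 1.5 -0.7 -1.4] gap 0.0437 j [ 0.19  0.38 -0.25  2.1   0.15  0.67 -1.49]
  shift [ 0.0003  0.0003 -0.005 ] roll -0.003 dist 0.005
```

View pics/g7scene.png

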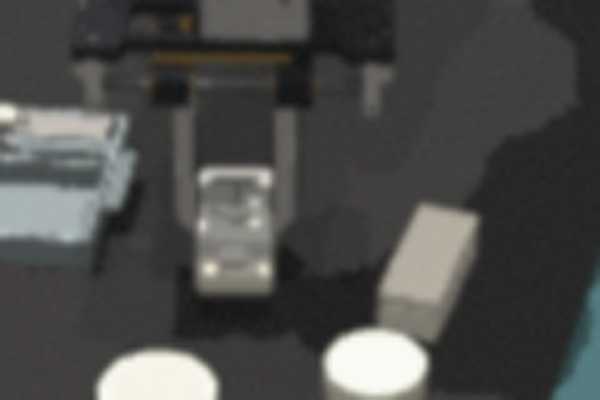

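```bash
python3 -c "
from h import *
c=cad(.027,.072);print(c)
go([c[0],c[1],.15],.127)"
```

```text
[ 0.48106311 -0.20576007]
t13.58 p [ 0.5046 -0.0542  0.0443] jaw -1.334 tilt [ 0.002 -0.   ] F [ 0.5  0.6 -0.9] gap 0.0437 j [ 0.19  0.38 -0.25  2.1   0.15  0.67 -1.49]
  shift [ 0.1419  0.0583 -0.1057] roll -1.461 dist 0.186
```

Call:
arm_command([
  {"claw": 0.03, "xyz": [0, 0, -0.02], "roll": 0},
  {"claw": 0.03, "xyz": [0, 0, -0.04], "roll": -0.05},
  {"claw": 0.03, "xyz": [0, 0, -0.065], "roll": -0.15},
  {"claw": 0.03, "xyz": [0.02, 0.01, -0.09], "roll": -0.25},
  {"claw": 0.03, "xyz": [0.045, 0.02, -0.105], "roll": -0.35},
  {"claw": 0.03, "xyz": [0.07, 0.03, -0.105], "roll": -0.45},
  {"claw": 0.03, "xyz": [0.095, 0.04, -0.105], "roll": -0.55},
  {"claw": 0.03, "xyz": [0.12, 0.05, -0.105], "roll": -0.65},
])

```text
time_s: 14.25
tcp_pos: [0.4831, -0.1839, 0.1485]
ee_rot: [0.0, 0.943, -0.333, 0.0]
contact_force: [0.1, -0.3, -1.4]
finger_gap: 0.0437
```

```bash
python3 -c "
from h import *
c=cad(.027,.072);print(c)
go([c[0],c[1],.15],.127)"
```

```text
[ 0.48106311 -0.20576007]
t14.25 p [ 0.4831 -0.1839  0.1485] jaw -0.679 tilt [ 0.001 -0.   ] F [ 0.1 -0.3 -1.4] gap 0.0437 j [ 0.51  0.25 -0.32  2.    0.1   0.91 -0.53]
  shift [ 0.0121  0.0183 -0.0015] roll -0.806 dist 0.022
```

Call:
arm_command([
  {"claw": 0.03, "xyz": [0.006, 0.009, 0], "roll": -0.12},
  {"claw": 0.03, "xyz": [0.012, 0.018, 0], "roll": -0.24},
  {"claw": 0.03, "xyz": [0.012, 0.018, 0], "roll": -0.36},
  {"claw": 0.03, "xyz": [0.012, 0.018, 0], "roll": -0.48},
  {"claw": 0.03, "xyz": [0.012, 0.018, 0], "roll": -0.6},
  {"claw": 0.03, "xyz": [0.012, 0.018, 0], "roll": -0.72},
  {"claw": 0.03, "xyz": [0.012, 0.018, 0], "roll": -0.806},
  {"claw": 0.03, "xyz": [0.012, 0.018, 0], "roll": -0.806},
])

```text
time_s: 14.92
tcp_pos: [0.4812, -0.2041, 0.148]
ee_rot: [-0.0, 0.998, 0.063, -0.0]
contact_force: [-0.5, -0.5, -1.1]
finger_gap: 0.0437
```

Call:
arm_command([
  {"claw": 0.03, "xyz": [0, 0, 0.02], "roll": 0},
  {"claw": 0.03, "xyz": [0, 0, 0.04], "roll": 0},
  {"claw": 0.03, "xyz": [0, 0, 0.06], "roll": 0},
  {"claw": 0.03, "xyz": [0, 0, 0.08], "roll": 0},
  {"claw": 0.03, "xyz": [0, 0, 0.09], "roll": 0},
  {"claw": 0.03, "xyz": [0, 0, 0.09], "roll": 0},
  {"claw": 0.03, "xyz": [0, 0, 0.09], "roll": 0},
])

```text
time_s: 15.5
tcp_pos: [0.4814, -0.2039, 0.0582]
ee_rot: [-0.0, 0.998, 0.061, -0.0]
contact_force: [0.5, -0.5, -0.4]
finger_gap: 0.0435
```

```bash
python3 -c "
from h import *
import cv2
c=cad(.027,.072);print(c)
go([c[0],c[1],.04],.127)
for c,(x0,y0,w,h) in {'scene':(115,105,140,80),'top':(295,180,150,110)}.items():
    im=cams.snapshot(c)[y0:y0+h,x0:x0+w]
    cv2.imwrite(f'pics/g8{c}.png',cv2.resize(im,None,fx=5,fy=5,interpolation=cv2.INTER_CUBIC)[:,:,::-1])"
```

```text
[ 0.48106311 -0.20576007]
t15.50 p [ 0.4814 -0.2039  0.0582] jaw 0.121 tilt [-0.001  0.   ] F [ 0.5 -0.5 -0.4] gap 0.0435 j [ 0.61  0.4  -0.4   2.05  0.23  0.74  0.19]
  shift [-0.0005  0.0018  0.0182] roll -0.006 dist 0.018
```

View pics/g8scene.png

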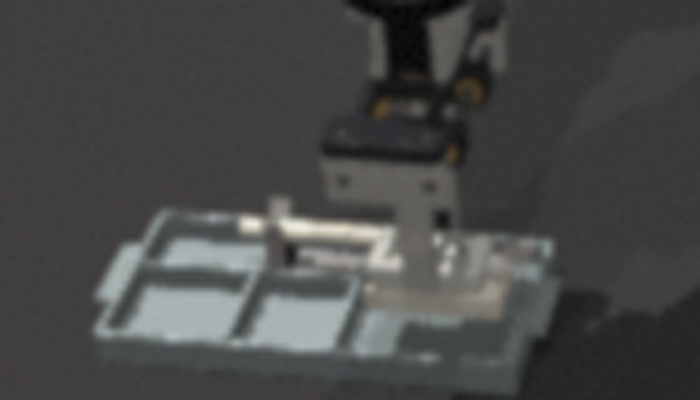

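View pics/g8top.png

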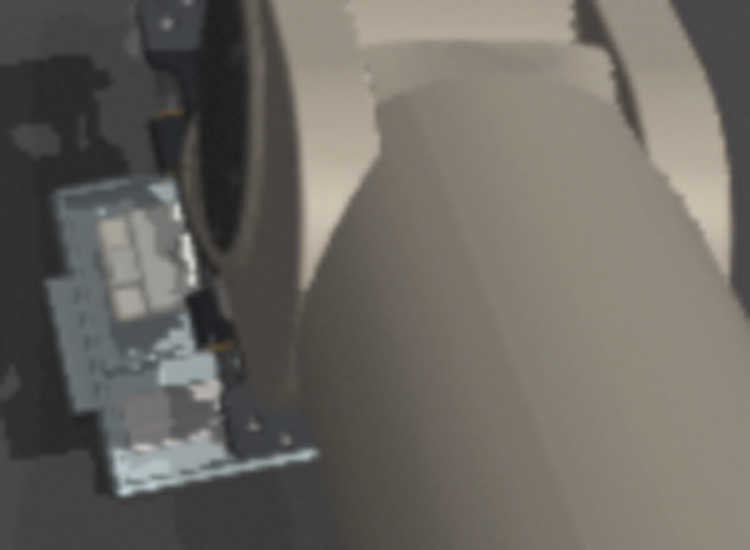

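Call:
arm_command([
  {"claw": 0.03, "xyz": [0, 0.002, 0.008], "roll": -0.006},
  {"claw": 0.03, "xyz": [0, 0.002, 0.016], "roll": -0.006},
  {"claw": 0.03, "xyz": [0, 0.002, 0.022], "roll": -0.006},
  {"claw": 0.03, "xyz": [0, 0.002, 0.028], "roll": -0.006},
  {"claw": 0.03, "xyz": [0, 0.002, 0.032], "roll": -0.006},
  {"claw": 0.03, "xyz": [0, 0.002, 0.0345], "roll": -0.006},
  {"claw": 0.03, "xyz": [0, 0.002, 0.0345], "roll": -0.006},
])

```text
time_s: 16.18
tcp_pos: [0.4815, -0.2059, 0.0232]
ee_rot: [-0.0, 0.998, 0.064, -0.0]
contact_force: [0.9, -0.7, -0.8]
finger_gap: 0.0433
```

```bash
python3 -c "
from h import *
c=cad(.027,.072);print(c)
go([c[0],c[1],.023],.127)"
```

```text
[ 0.48106311 -0.20576007]
t16.18 p [ 0.4815 -0.2059  0.0232] jaw 0.128 tilt [-0.001  0.   ] F [ 0.9 -0.7 -0.8] gap 0.0433 j [ 0.6   0.45 -0.38  2.07  0.27  0.67  0.17]
  shift [-0.0004 -0.0002  0.0002] roll 0.001 dist 0.000
```

Call:
arm_command([
  {"claw": 0.03, "xyz": [0, 0, 0.001], "roll": 0},
  {"claw": 0.03, "xyz": [0, 0, 0.0015], "roll": 0},
  {"claw": 0.03, "xyz": [0, 0, 0.0015], "roll": 0},
])

```text
time_s: 16.43
tcp_pos: [0.4817, -0.206, 0.0228]
ee_rot: [0.0, 0.998, 0.064, 0.0]
contact_force: [-5.2, 2.4, 18.5]
finger_gap: 0.0435
```

Contact with the floor (18 N). I'll ease off slightly, open a little and rise.

Call:
arm_command([
  {"claw": 0.03, "xyz": [0, 0, -0.001], "roll": 0},
  {"claw": 0.049, "xyz": [0, 0, -0.001], "roll": 0},
  {"claw": 0.049, "xyz": [0, 0, -0.001], "roll": 0},
  {"claw": 0.049, "xyz": [0, 0, -0.001], "roll": 0},
  {"claw": 0.049, "xyz": [0, 0, -0.008], "roll": 0},
  {"claw": 0.054, "xyz": [0, 0, -0.025], "roll": 0},
  {"claw": 0.06, "xyz": [0, 0, -0.06], "roll": 0},
  {"claw": 0.07, "xyz": [0, 0, -0.1], "roll": 0},
])

```text
time_s: 17.1
tcp_pos: [0.4803, -0.2052, 0.1222]
ee_rot: [-0.001, 0.998, 0.064, -0.001]
contact_force: [1.0, -0.3, 0.0]
finger_gap: 0.0635
```

```bash
python3 -c "
from h import *
go([.656,-.205,.15],.127);go([.6585,.065,.18],.127)"
```

```text
t17.10 p [ 0.4803 -0.2052  0.1222] jaw 0.129 tilt [-0.003  0.002] F [ 1.  -0.3  0. ] gap 0.0635 j [ 0.65  0.31 -0.43  2.    0.17  0.87  0.26]
  shift [ 0.1742  0.0222 -0.0284] roll 0.002 dist 0.178
t17.10 p [ 0.4803 -0.2052  0.1222] jaw 0.129 tilt [-0.003  0.002] F [ 1.  -0.3  0. ] gap 0.0635 j [ 0.65  0.31 -0.43  2.    0.17  0.87  0.26]
  shift [ 0.2112 -0.2453 -0.0578] roll 0.002 dist 0.329
```

Call:
arm_command([
  {"claw": 0.07, "xyz": [0.04, 0.005, -0.03], "roll": 0},
  {"claw": 0.07, "xyz": [0.08, 0.01, -0.03], "roll": 0},
  {"claw": 0.07, "xyz": [0.12, 0.015, -0.03], "roll": 0},
  {"claw": 0.07, "xyz": [0.15, 0.02, -0.03], "roll": 0},
  {"claw": 0.07, "xyz": [0.175, 0.022, -0.03], "roll": 0},
  {"claw": 0.07, "xyz": [0.175, 0.022, -0.03], "roll": 0},
  {"claw": 0.07, "xyz": [0.175, 0.022, -0.03], "roll": 0},
])

```text
time_s: 17.68
tcp_pos: [0.6586, -0.2047, 0.1516]
ee_rot: [-0.001, 0.998, 0.065, -0.0]
contact_force: [0.3, 0.0, -0.5]
finger_gap: 0.0701
```

```bash
python3 -c "
from h import *
import cv2
go([.656,-.205,.038],.127)
for c,(x0,y0,w,h) in {'scene':(120,120,120,120),'top':(270,100,150,120)}.items():
    im=cams.snapshot(c)[y0:y0+h,x0:x0+w]
    cv2.imwrite(f'pics/h1{c}.png',cv2.resize(im,None,fx=4,fy=4,interpolation=cv2.INTER_CUBIC)[:,:,::-1])"
```

```text
t17.68 p [ 0.6586 -0.2047  0.1516] jaw 0.129 tilt [-0.001  0.001] F [ 0.3  0.  -0.5] gap 0.0701 j [ 0.5   0.53 -0.41  1.6   0.23  1.07  0.16]
  shift [-2.500e-03  1.000e-04  1.136e-01] roll 0.002 dist 0.114
```

View pics/h1scene.png

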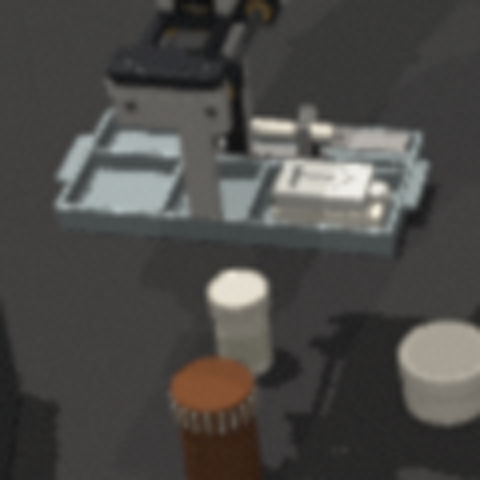

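Call:
arm_command([
  {"claw": 0.062, "xyz": [-0.0025, 0, 0.02], "roll": 0},
  {"claw": 0.062, "xyz": [-0.0025, 0, 0.045], "roll": 0},
  {"claw": 0.062, "xyz": [-0.0025, 0, 0.07], "roll": 0},
  {"claw": 0.062, "xyz": [-0.0025, 0, 0.09], "roll": 0},
  {"claw": 0.062, "xyz": [-0.0025, 0, 0.105], "roll": 0},
  {"claw": 0.062, "xyz": [-0.0025, 0, 0.113], "roll": 0},
  {"claw": 0.062, "xyz": [-0.0025, 0, 0.113], "roll": 0},
  {"claw": 0.062, "xyz": [-0.0025, 0, 0.113], "roll": 0},
])

```text
time_s: 18.45
tcp_pos: [0.6556, -0.2059, 0.0398]
ee_rot: [0.0, 0.998, 0.064, 0.0]
contact_force: [0.9, -0.1, 0.1]
finger_gap: 0.062
```

Call:
arm_command([
  {"claw": 0.03, "xyz": [0, 0, 0], "roll": 0},
  {"claw": 0.03, "xyz": [0, 0, 0], "roll": 0},
  {"claw": 0.03, "xyz": [0, 0, 0], "roll": 0},
  {"claw": 0.03, "xyz": [0, 0, 0], "roll": 0},
  {"claw": 0.03, "xyz": [0, 0, 0], "roll": 0},
])

```text
time_s: 18.87
tcp_pos: [0.6559, -0.2059, 0.0398]
ee_rot: [0.0, 0.998, 0.064, 0.0]
contact_force: [0.2, -0.7, 4.5]
finger_gap: 0.0397
```

```bash
python3 -c "
from h import *
import cv2
go([.656,-.205,.038],.127)
for c,(x0,y0,w,h) in {'scene':(120,120,120,120),'top':(270,100,150,120)}.items():
    im=cams.snapshot(c)[y0:y0+h,x0:x0+w]
    cv2.imwrite(f'pics/h2{c}.png',cv2.resize(im,None,fx=4,fy=4,interpolation=cv2.INTER_CUBIC)[:,:,::-1])"
```

```text
t18.87 p [ 0.6559 -0.2059  0.0398] jaw 0.128 tilt [ 0.001 -0.   ] F [ 0.2 -0.7  4.5] gap 0.0397 j [ 0.48  0.64 -0.38  1.68  0.29  0.88  0.11]
  shift [ 0.0002 -0.0009  0.0018] roll 0.001 dist 0.002
```

View pics/h2scene.png

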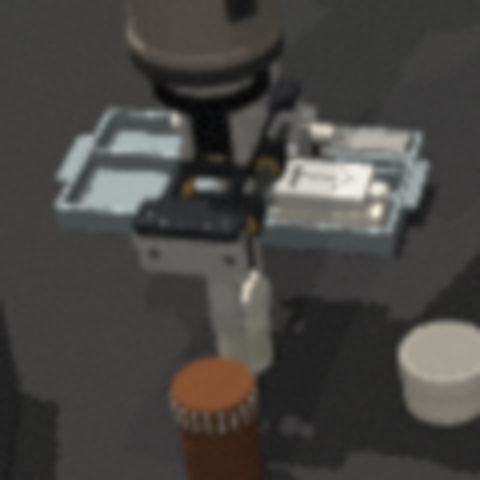

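```bash
python3 -c "
from h import *
import numpy as np
for p in ([.656,-.2059,.0],[.656,-.2059,.066],[.688,-.2018,.04],[.688,-.2018,.075]): print((proj('scene',p)-[120,120])*4)"
```

```text
[241.94569601 357.77984092]
[232.94621931 284.46467362]
[224.71499382 343.50954582]
[219.53916127 303.47576548]
```

View pics/h2top.png

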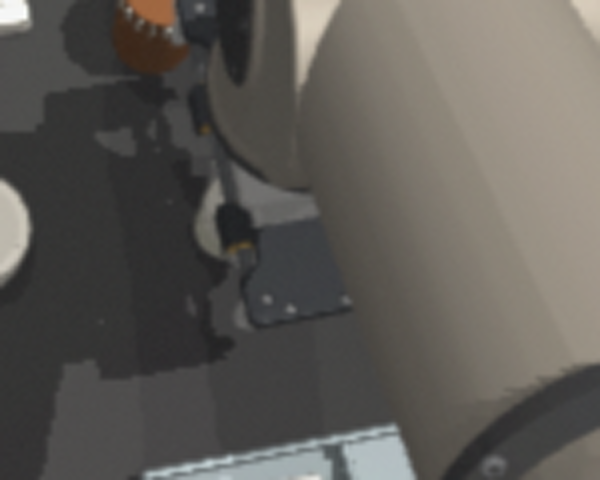

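Call:
arm_command([
  {"claw": 0.03, "xyz": [0, 0, -0.005], "roll": 0},
  {"claw": 0.03, "xyz": [0, 0, -0.02], "roll": 0},
  {"claw": 0.03, "xyz": [0, 0, -0.04], "roll": 0},
  {"claw": 0.03, "xyz": [0, 0, -0.06], "roll": 0},
  {"claw": 0.03, "xyz": [0, 0, -0.075], "roll": 0},
  {"claw": 0.03, "xyz": [0, 0, -0.075], "roll": 0},
])

```text
time_s: 19.47
tcp_pos: [0.6573, -0.2061, 0.1185]
ee_rot: [0.001, 0.998, 0.064, 0.002]
contact_force: [0.2, -0.3, -0.2]
finger_gap: 0.0397
```

```bash
python3 -c "
from h import *
import cv2
c=cad(.027,-.017);print(c)
go([c[0],c[1],.12],.127)
for c,(x0,y0,w,h) in {'scene':(120,100,120,120)}.items():
    im=cams.snapshot(c)[y0:y0+h,x0:x0+w]
    cv2.imwrite(f'pics/h3{c}.png',cv2.resize(im,None,fx=4,fy=4,interpolation=cv2.INTER_CUBIC)[:,:,::-1])"
```

```text
[ 0.49233575 -0.2940433 ]
t19.47 p [ 0.6573 -0.2061  0.1185] jaw 0.128 tilt [ 0.005 -0.001] F [ 0.2 -0.3 -0.2] gap 0.0397 j [ 0.5   0.56 -0.4   1.63  0.25  1.    0.14]
  shift [-0.1748  0.0661 -0.0022] roll 0.001 dist 0.187
```

View pics/h3scene.png

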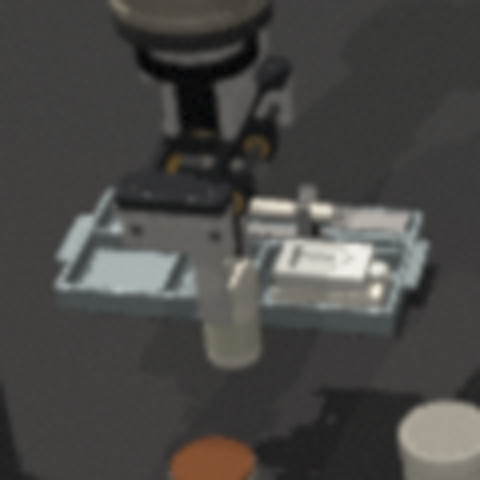

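Call:
arm_command([
  {"claw": 0.03, "xyz": [-0.025, 0.01, 0], "roll": 0},
  {"claw": 0.03, "xyz": [-0.06, 0.023, 0], "roll": 0},
  {"claw": 0.03, "xyz": [-0.095, 0.036, 0], "roll": 0},
  {"claw": 0.03, "xyz": [-0.13, 0.049, 0], "roll": 0},
  {"claw": 0.03, "xyz": [-0.16, 0.06, 0], "roll": 0},
  {"claw": 0.03, "xyz": [-0.175, 0.066, 0], "roll": 0},
  {"claw": 0.03, "xyz": [-0.175, 0.066, 0], "roll": 0},
  {"claw": 0.03, "xyz": [-0.175, 0.066, 0], "roll": 0},
])

```text
time_s: 20.18
tcp_pos: [0.4894, -0.2941, 0.1137]
ee_rot: [-0.0, 0.998, 0.063, -0.0]
contact_force: [-0.0, -0.1, -0.4]
finger_gap: 0.0393
```

```bash
python3 -c "
from h import *
import cv2
c=cad(.027,-.017);print(c)
go([c[0],c[1],.044],.127)
for c,(x0,y0,w,h) in {'scene':(120,100,120,100)}.items():
    im=cams.snapshot(c)[y0:y0+h,x0:x0+w]
    cv2.imwrite(f'pics/h4{c}.png',cv2.resize(im,None,fx=5,fy=5,interpolation=cv2.INTER_CUBIC)[:,:,::-1])"
```

```text
[ 0.49233575 -0.2940433 ]
t20.18 p [ 0.4894 -0.2941  0.1137] jaw 0.127 tilt [-0.001  0.   ] F [-0.  -0.1 -0.4] gap 0.0393 j [ 0.76  0.39 -0.41  1.91  0.2   0.89  0.38]
  shift [0.0029 0.0003 0.0697] roll -0.0 dist 0.070
```

View pics/h4scene.png

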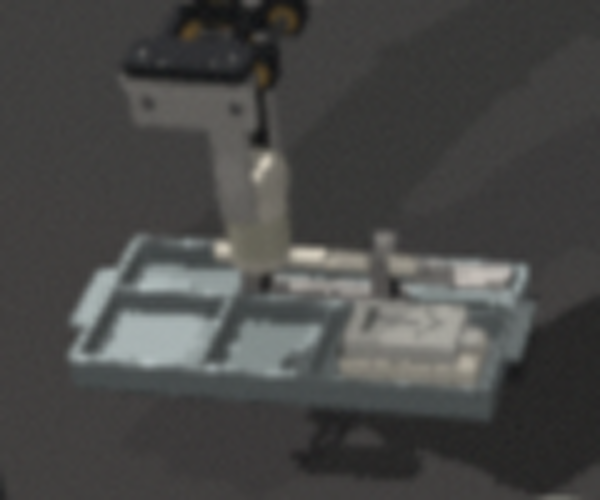

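Over the narrow bay. I'll lower it to just above the floor (0.7 mm of margin below the expected contact at TCP z≈0.0438).

Call:
arm_command([
  {"claw": 0.03, "xyz": [0.003, 0, 0.015], "roll": 0},
  {"claw": 0.03, "xyz": [0.003, 0, 0.03], "roll": 0},
  {"claw": 0.03, "xyz": [0.003, 0, 0.045], "roll": 0},
  {"claw": 0.03, "xyz": [0.003, 0, 0.055], "roll": 0},
  {"claw": 0.03, "xyz": [0.003, 0, 0.062], "roll": 0},
  {"claw": 0.03, "xyz": [0.003, 0, 0.067], "roll": 0},
  {"claw": 0.03, "xyz": [0.003, 0, 0.069], "roll": 0},
  {"claw": 0.03, "xyz": [0.003, 0, 0.069], "roll": 0},
])

```text
time_s: 20.9
tcp_pos: [0.4936, -0.293, 0.0449]
ee_rot: [-0.0, 0.998, 0.064, -0.0]
contact_force: [0.9, 0.7, 0.1]
finger_gap: 0.0396
```

```bash
python3 -c "
from h import *
c=cad(.027,-.017);print(c)
go([c[0],c[1],.0438],.127)"
```

```text
[ 0.49233575 -0.2940433 ]
t20.90 p [ 0.4936 -0.293   0.0449] jaw 0.129 tilt [-0.  0.] F [0.9 0.7 0.1] gap 0.0396 j [ 0.73  0.48 -0.38  1.94  0.25  0.76  0.33]
  shift [-0.0014  0.0008  0.0011] roll 0.002 dist 0.002
```

Call:
arm_command([
  {"claw": 0.03, "xyz": [-0.001, 0.001, 0.001], "roll": 0},
  {"claw": 0.03, "xyz": [-0.001, 0.001, 0.0015], "roll": 0},
  {"claw": 0.03, "xyz": [-0.001, 0.001, 0.0015], "roll": 0},
])

```text
time_s: 21.15
tcp_pos: [0.4926, -0.2946, 0.044]
ee_rot: [0.0, 0.998, 0.064, 0.0]
contact_force: [0.0, 0.6, -0.8]
finger_gap: 0.0394
```

Call:
arm_command([
  {"claw": 0.03, "xyz": [0, 0, 0.0005], "roll": 0},
  {"claw": 0.03, "xyz": [0, 0, 0.001], "roll": 0},
  {"claw": 0.03, "xyz": [0, 0, 0.001], "roll": 0},
])

```text
time_s: 21.4
tcp_pos: [0.493, -0.2948, 0.0435]
ee_rot: [0.0, 0.998, 0.064, 0.001]
contact_force: [-1.0, -0.1, 7.9]
finger_gap: 0.0393
```

Floor contact. Releasing now.

Call:
arm_command([
  {"claw": 0.03, "xyz": [0, 0, 0], "roll": 0},
  {"claw": 0.055, "xyz": [0, 0, 0], "roll": 0},
  {"claw": 0.055, "xyz": [0, 0, 0], "roll": 0},
  {"claw": 0.055, "xyz": [0, 0, 0], "roll": 0},
  {"claw": 0.06, "xyz": [0, 0, -0.015], "roll": 0},
  {"claw": 0.065, "xyz": [0, 0, -0.04], "roll": 0},
  {"claw": 0.075, "xyz": [0, 0, -0.08], "roll": 0},
  {"claw": 0.08, "xyz": [0, 0, -0.115], "roll": 0},
])

```text
time_s: 22.07
tcp_pos: [0.4921, -0.2939, 0.1589]
ee_rot: [-0.001, 0.998, 0.064, -0.0]
contact_force: [0.6, -0.8, -0.1]
finger_gap: 0.0748
```

```bash
python3 -c "
from h import *
go([.6585,.065,.18],.127)"
```

```text
t22.07 p [ 0.4921 -0.2939  0.1589] jaw 0.129 tilt [-0.001  0.001] F [ 0.6 -0.8 -0.1] gap 0.0748 j [ 0.77  0.34 -0.42  1.86  0.17  0.97  0.41]
  shift [ 0.211  -0.3346 -0.0209] roll 0.002 dist 0.396
```

Call:
arm_command([
  {"claw": 0.08, "xyz": [0.211, -0.335, -0.025], "roll": 0},
  {"claw": 0.08, "xyz": [0.211, -0.335, -0.025], "roll": 0},
  {"claw": 0.08, "xyz": [0.211, -0.335, -0.025], "roll": 0},
  {"claw": 0.08, "xyz": [0.211, -0.335, -0.025], "roll": 0},
  {"claw": 0.08, "xyz": [0.211, -0.335, -0.025], "roll": 0},
  {"claw": 0.08, "xyz": [0.211, -0.335, -0.025], "roll": 0},
  {"claw": 0.08, "xyz": [0.211, -0.335, -0.025], "roll": 0},
  {"claw": 0.08, "xyz": [0.211, -0.335, -0.025], "roll": 0},
])

```text
time_s: 22.73
tcp_pos: [0.6328, 0.0093, 0.1788]
ee_rot: [0.0, 0.998, 0.064, 0.0]
contact_force: [-0.1, -1.7, -0.5]
finger_gap: 0.0802
```

Call:
arm_command([
  {"claw": 0.08, "xyz": [0, 0, 0], "roll": 0},
  {"claw": 0.08, "xyz": [0, 0, 0], "roll": 0},
])

```text
time_s: 22.9
tcp_pos: [0.6327, 0.0108, 0.1784]
ee_rot: [-0.001, 0.998, 0.066, -0.0]
contact_force: [0.5, -0.7, 0.0]
finger_gap: 0.08
```

```bash
python3 -c "
from h import *
import cv2
go([.6585,.065,.059],.127)
for c,(x0,y0,w,h) in {'scene':(120,100,220,150),'top':(170,110,280,180)}.items():
    im=cams.snapshot(c)[y0:y0+h,x0:x0+w]
    f=3.5 if c=='scene' else 2.8
    cv2.imwrite(f'pics/k1{c}.png',cv2.resize(im,None,fx=f,fy=f,interpolation=cv2.INTER_CUBIC)[:,:,::-1])"
```

```text
t22.90 p [0.6327 0.0108 0.1784] jaw 0.133 tilt [-0.     0.001] F [ 0.5 -0.7  0. ] gap 0.0800 j [ 0.28  0.43 -0.52  1.71  0.24  1.07 -0.19]
  shift [ 0.0327 -0.0502  0.1195] roll 0.006 dist 0.134
```

View pics/k1scene.png

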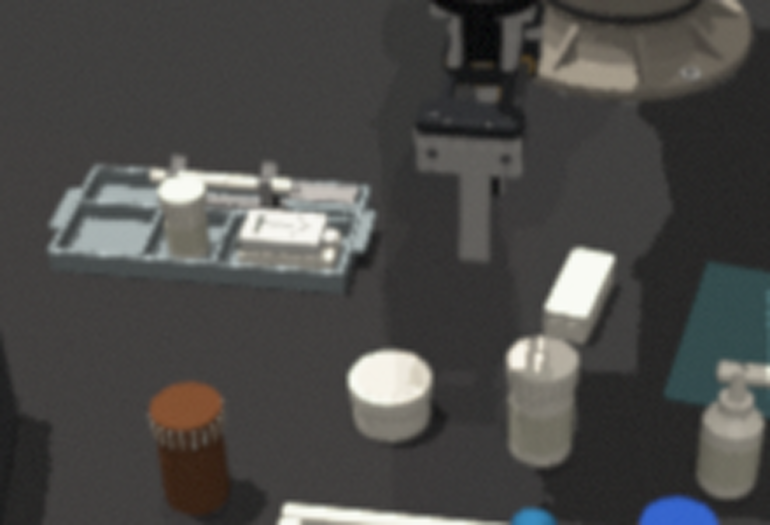

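View pics/k1top.png

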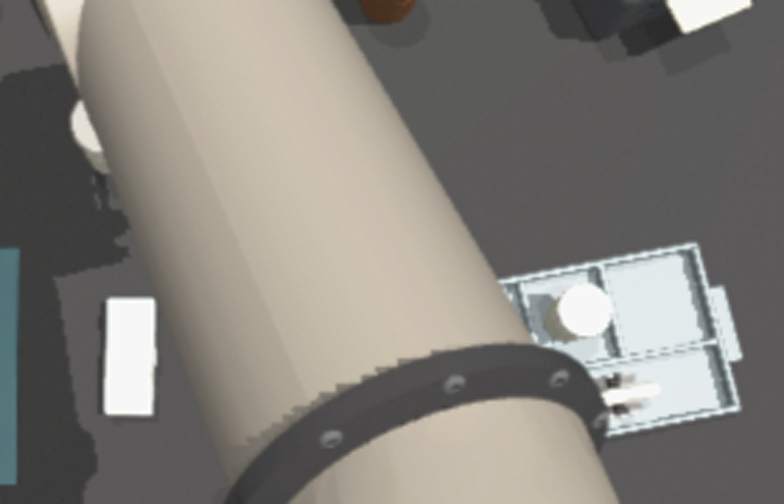

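The small pot stands upright in the narrow bay (scene crop 183,215). Now the tall pot.

Call:
arm_command([
  {"claw": 0.08, "xyz": [0.02, -0.03, 0], "roll": 0.006},
  {"claw": 0.08, "xyz": [0.033, -0.05, 0], "roll": 0.006},
  {"claw": 0.08, "xyz": [0.033, -0.05, 0], "roll": 0.006},
  {"claw": 0.08, "xyz": [0.033, -0.05, 0.015], "roll": 0.006},
  {"claw": 0.08, "xyz": [0.033, -0.05, 0.035], "roll": 0.006},
  {"claw": 0.08, "xyz": [0.033, -0.05, 0.06], "roll": 0.006},
  {"claw": 0.08, "xyz": [0.033, -0.05, 0.07], "roll": 0.006},
  {"claw": 0.08, "xyz": [0.033, -0.05, 0.07], "roll": 0.006},
])

```text
time_s: 23.67
tcp_pos: [0.657, 0.0593, 0.1062]
ee_rot: [0.0, 0.998, 0.06, -0.002]
contact_force: [0.1, -0.5, 0.2]
finger_gap: 0.0803
```

```bash
python3 -c "
from h import *
import cv2
go([.6585,.065,.059],.127)
for c,(x0,y0,w,h) in {'scene':(210,130,140,120)}.items():
    im=cams.snapshot(c)[y0:y0+h,x0:x0+w]
    f=4
    cv2.imwrite(f'pics/k2{c}.png',cv2.resize(im,None,fx=f,fy=f,interpolation=cv2.INTER_CUBIC)[:,:,::-1])"
```

```text
t23.67 p [0.657  0.0593 0.1062] jaw 0.120 tilt [-0.004 -0.001] F [ 0.1 -0.5  0.2] gap 0.0803 j [ 0.18  0.55 -0.5   1.7   0.3   0.98 -0.31]
  shift [ 0.0023 -0.0055  0.0472] roll -0.007 dist 0.048
```

View pics/k2scene.png

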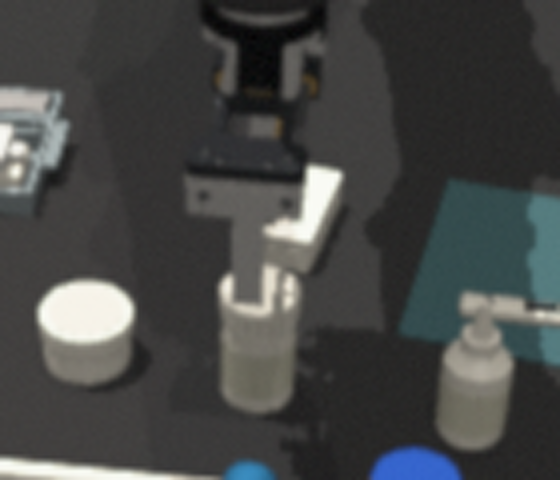

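Call:
arm_command([
  {"claw": 0.08, "xyz": [0.002, -0.004, 0], "roll": -0.006},
  {"claw": 0.08, "xyz": [0.002, -0.004, 0.005], "roll": -0.006},
  {"claw": 0.08, "xyz": [0.002, -0.004, 0.02], "roll": -0.006},
  {"claw": 0.08, "xyz": [0.002, -0.004, 0.035], "roll": -0.006},
  {"claw": 0.08, "xyz": [0.002, -0.004, 0.046], "roll": -0.006},
  {"claw": 0.08, "xyz": [0.002, -0.004, 0.046], "roll": -0.006},
  {"claw": 0.08, "xyz": [0.002, -0.004, 0.046], "roll": -0.006},
])

```text
time_s: 24.3
tcp_pos: [0.6594, 0.0655, 0.0614]
ee_rot: [-0.0, 0.998, 0.064, -0.001]
contact_force: [-0.2, 0.9, 1.2]
finger_gap: 0.08
```

```bash
python3 -c "
from h import *
go([.6585,.065,.059],.127)"
```

```text
t24.30 p [0.6594 0.0655 0.0614] jaw 0.128 tilt [-0.002 -0.   ] F [-0.2  0.9  1.2] gap 0.0800 j [ 0.15  0.6  -0.48  1.72  0.34  0.91 -0.34]
  shift [-0.001   0.0004  0.0024] roll 0.001 dist 0.003
```

Call:
arm_command([
  {"claw": 0.08, "xyz": [-0.001, 0, 0.002], "roll": 0},
  {"claw": 0.08, "xyz": [-0.001, 0, 0.002], "roll": 0},
  {"claw": 0.04, "xyz": [-0.001, 0, 0.002], "roll": 0},
  {"claw": 0.04, "xyz": [-0.001, 0, 0.002], "roll": 0},
  {"claw": 0.04, "xyz": [-0.001, 0, 0.002], "roll": 0},
  {"claw": 0.04, "xyz": [-0.001, 0, 0.002], "roll": 0},
  {"claw": 0.04, "xyz": [-0.001, 0, 0.002], "roll": 0},
  {"claw": 0.04, "xyz": [-0.001, 0, 0.002], "roll": 0},
])

```text
time_s: 24.97
tcp_pos: [0.6593, 0.0654, 0.0608]
ee_rot: [-0.0, 0.998, 0.064, 0.0]
contact_force: [0.2, 0.1, 1.5]
finger_gap: 0.0514
```

Call:
arm_command([
  {"claw": 0.04, "xyz": [0, 0, -0.005], "roll": 0},
  {"claw": 0.04, "xyz": [0, 0, -0.02], "roll": 0},
  {"claw": 0.04, "xyz": [0, 0, -0.04], "roll": 0},
  {"claw": 0.04, "xyz": [0, 0, -0.065], "roll": 0},
  {"claw": 0.04, "xyz": [0, 0, -0.09], "roll": 0},
  {"claw": 0.04, "xyz": [0, 0, -0.115], "roll": 0},
  {"claw": 0.04, "xyz": [0, 0, -0.135], "roll": 0},
  {"claw": 0.04, "xyz": [0, 0, -0.135], "roll": 0},
])

```text
time_s: 25.63
tcp_pos: [0.6611, 0.0661, 0.2016]
ee_rot: [-0.0, 0.998, 0.064, 0.003]
contact_force: [0.7, 0.6, 0.8]
finger_gap: 0.0512
```

```bash
python3 -c "
from h import *
import cv2
c=cad(.027,-.089);print(c)
go([c[0],c[1],.195],.127)
for c,(x0,y0,w,h) in {'scene':(210,80,140,140)}.items():
    im=cams.snapshot(c)[y0:y0+h,x0:x0+w]
    f=4
    cv2.imwrite(f'pics/k3{c}.png',cv2.resize(im,None,fx=f,fy=f,interpolation=cv2.INTER_CUBIC)[:,:,::-1])"
```

```text
[ 0.50145519 -0.36546343]
t25.63 p [0.6611 0.0661 0.2016] jaw 0.128 tilt [0.007 0.001] F [0.7 0.6 0.8] gap 0.0512 j [ 0.19  0.46 -0.53  1.61  0.25  1.13 -0.27]
  shift [-0.2136  0.4076  0.0051] roll 0.001 dist 0.460
```

View pics/k3scene.png

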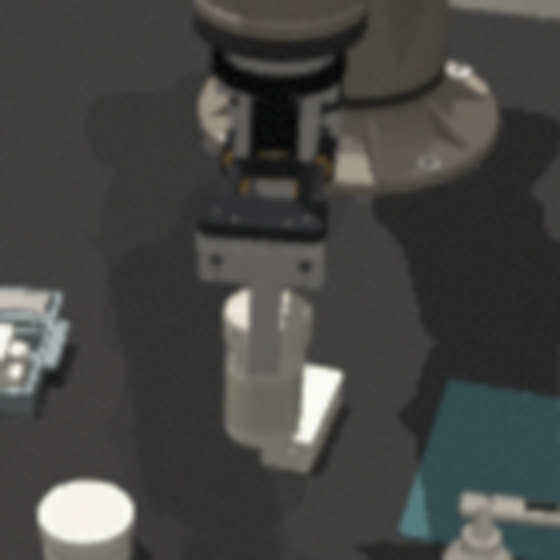

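Call:
arm_command([
  {"claw": 0.04, "xyz": [-0.01, 0.02, 0], "roll": 0},
  {"claw": 0.04, "xyz": [-0.023, 0.044, 0], "roll": 0},
  {"claw": 0.04, "xyz": [-0.038, 0.073, 0], "roll": 0},
  {"claw": 0.04, "xyz": [-0.053, 0.102, 0], "roll": 0},
  {"claw": 0.04, "xyz": [-0.068, 0.131, 0], "roll": 0},
  {"claw": 0.04, "xyz": [-0.084, 0.16, 0], "roll": 0},
  {"claw": 0.04, "xyz": [-0.099, 0.189, 0], "roll": 0},
  {"claw": 0.04, "xyz": [-0.114, 0.218, 0], "roll": 0},
])

```text
time_s: 26.35
tcp_pos: [0.5727, -0.1667, 0.1953]
ee_rot: [-0.0, 0.998, 0.064, -0.0]
contact_force: [0.5, -0.0, -0.2]
finger_gap: 0.0515
```

Call:
arm_command([
  {"claw": 0.04, "xyz": [-0.015, 0.029, 0], "roll": 0},
  {"claw": 0.04, "xyz": [-0.03, 0.058, 0], "roll": 0},
  {"claw": 0.04, "xyz": [-0.045, 0.087, 0], "roll": 0},
  {"claw": 0.04, "xyz": [-0.06, 0.115, 0], "roll": 0},
  {"claw": 0.04, "xyz": [-0.075, 0.145, 0], "roll": 0},
  {"claw": 0.04, "xyz": [-0.09, 0.172, 0], "roll": 0},
  {"claw": 0.04, "xyz": [-0.1, 0.189, 0], "roll": 0},
  {"claw": 0.04, "xyz": [-0.1, 0.189, 0], "roll": 0},
])

```text
time_s: 27.02
tcp_pos: [0.4958, -0.3702, 0.1948]
ee_rot: [0.0, 0.998, 0.061, -0.001]
contact_force: [0.3, -1.1, -0.8]
finger_gap: 0.0514
```

Call:
arm_command([
  {"claw": 0.04, "xyz": [0, 0, 0], "roll": 0},
  {"claw": 0.04, "xyz": [0, 0, 0], "roll": 0},
])

```text
time_s: 27.18
tcp_pos: [0.4991, -0.3647, 0.1953]
ee_rot: [-0.0, 0.998, 0.064, -0.0]
contact_force: [0.6, 1.8, -1.0]
finger_gap: 0.0516
```

```bash
python3 -c "
from h import *
import cv2
c=cad(.027,-.089);print(c)
go([c[0],c[1],.1],.127)
for c,(x0,y0,w,h) in {'scene':(100,60,140,140)}.items():
    im=cams.snapshot(c)[y0:y0+h,x0:x0+w]
    f=4
    cv2.imwrite(f'pics/k4{c}.png',cv2.resize(im,None,fx=f,fy=f,interpolation=cv2.INTER_CUBIC)[:,:,::-1])"
```

```text
[ 0.50145519 -0.36546343]
t27.18 p [ 0.4991 -0.3647  0.1953] jaw 0.129 tilt [-0.     0.001] F [ 0.6  1.8 -1. ] gap 0.0516 j [ 0.84  0.37 -0.4   1.73  0.16  1.08  0.52]
  shift [0.0023 0.0012 0.0953] roll 0.002 dist 0.095
```

View pics/k4scene.png

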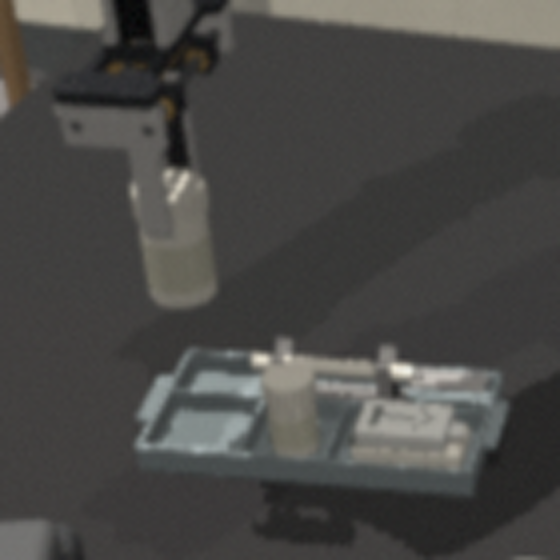

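Call:
arm_command([
  {"claw": 0.04, "xyz": [0.002, 0.001, 0.015], "roll": 0},
  {"claw": 0.04, "xyz": [0.002, 0.001, 0.035], "roll": 0},
  {"claw": 0.04, "xyz": [0.002, 0.001, 0.055], "roll": 0},
  {"claw": 0.04, "xyz": [0.002, 0.001, 0.075], "roll": 0},
  {"claw": 0.04, "xyz": [0.002, 0.001, 0.095], "roll": 0},
  {"claw": 0.04, "xyz": [0.002, 0.001, 0.11], "roll": 0},
  {"claw": 0.04, "xyz": [0.002, 0.001, 0.11], "roll": 0},
  {"claw": 0.04, "xyz": [0.002, 0.001, 0.11], "roll": 0},
])

```text
time_s: 27.9
tcp_pos: [0.5014, -0.3651, 0.0854]
ee_rot: [-0.001, 0.998, 0.065, -0.0]
contact_force: [0.2, -0.3, -0.7]
finger_gap: 0.0513
```

```bash
python3 -c "
from h import *
import cv2
c=cad(.027,-.089);print(c)
go([c[0],c[1],.066],.127)
for c,(x0,y0,w,h) in {'scene':(100,60,140,140)}.items():
    im=cams.snapshot(c)[y0:y0+h,x0:x0+w]
    f=4
    cv2.imwrite(f'pics/k5{c}.png',cv2.resize(im,None,fx=f,fy=f,interpolation=cv2.INTER_CUBIC)[:,:,::-1])"
```

```text
[ 0.50145519 -0.36546343]
t27.90 p [ 0.5014 -0.3651  0.0854] jaw 0.130 tilt [-0.001  0.001] F [ 0.2 -0.3 -0.7] gap 0.0513 j [ 0.81  0.49 -0.37  1.81  0.22  0.88  0.47]
  shift [0.0001 0.0004 0.0194] roll 0.003 dist 0.019
```

View pics/k5scene.png

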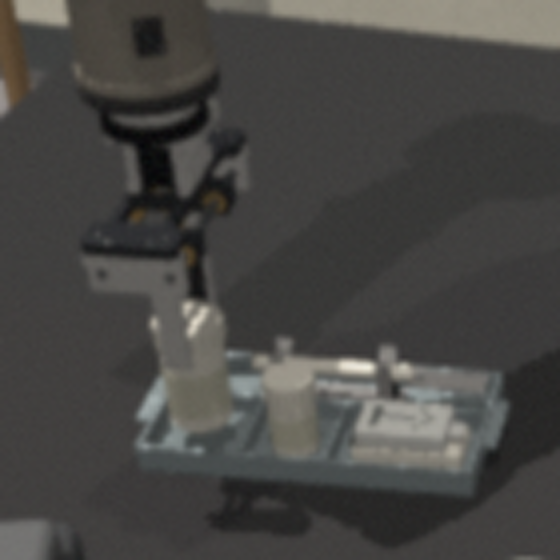

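Call:
arm_command([
  {"claw": 0.04, "xyz": [0, 0, 0.006], "roll": 0},
  {"claw": 0.04, "xyz": [0, 0, 0.012], "roll": 0},
  {"claw": 0.04, "xyz": [0, 0, 0.016], "roll": 0},
  {"claw": 0.04, "xyz": [0, 0, 0.019], "roll": 0},
  {"claw": 0.04, "xyz": [0, 0, 0.02], "roll": 0},
  {"claw": 0.04, "xyz": [0, 0, 0.02], "roll": 0},
])

```text
time_s: 28.45
tcp_pos: [0.501, -0.3663, 0.0653]
ee_rot: [-0.0, 0.998, 0.064, -0.0]
contact_force: [0.3, 0.2, -0.5]
finger_gap: 0.0517
```

Call:
arm_command([
  {"claw": 0.04, "xyz": [0, 0, 0.0005], "roll": 0},
  {"claw": 0.04, "xyz": [0, 0, 0.001], "roll": 0},
  {"claw": 0.04, "xyz": [0, 0, 0.001], "roll": 0},
])

```text
time_s: 28.7
tcp_pos: [0.5012, -0.3665, 0.0648]
ee_rot: [0.0, 0.998, 0.064, 0.0]
contact_force: [-1.2, 0.6, -0.2]
finger_gap: 0.0513
```

Call:
arm_command([
  {"claw": 0.04, "xyz": [0, 0, 0.0005], "roll": 0},
  {"claw": 0.04, "xyz": [0, 0, 0.001], "roll": 0},
  {"claw": 0.04, "xyz": [0, 0, 0.001], "roll": 0},
])

```text
time_s: 28.95
tcp_pos: [0.5016, -0.3667, 0.0646]
ee_rot: [0.0, 0.998, 0.064, 0.0]
contact_force: [-2.3, 0.1, 11.3]
finger_gap: 0.0515
```

Floor contact. I'll release, rise and move clear.

Call:
arm_command([
  {"claw": 0.04, "xyz": [0, 0, 0], "roll": 0},
  {"claw": 0.068, "xyz": [0, 0, 0], "roll": 0},
  {"claw": 0.068, "xyz": [0, 0, 0], "roll": 0},
  {"claw": 0.068, "xyz": [0, 0, 0], "roll": 0},
  {"claw": 0.07, "xyz": [0, 0, -0.015], "roll": 0},
  {"claw": 0.075, "xyz": [0, 0, -0.04], "roll": 0},
  {"claw": 0.075, "xyz": [0, 0, -0.08], "roll": 0},
  {"claw": 0.075, "xyz": [0, 0, -0.12], "roll": 0},
])

```text
time_s: 29.62
tcp_pos: [0.5004, -0.3657, 0.1841]
ee_rot: [-0.001, 0.998, 0.064, -0.001]
contact_force: [0.9, -0.2, 0.3]
finger_gap: 0.0748
```

```bash
python3 -c "
from h import *
go([.38,-.6,.25])"
```

```text
t29.62 p [ 0.5004 -0.3657  0.1841] jaw 0.129 tilt [-0.002  0.002] F [ 0.9 -0.2  0.3] gap 0.0748 j [ 0.84  0.39 -0.4   1.73  0.17  1.06  0.51]
  shift [-0.1495  0.2168 -0.0661] roll 0 dist 0.272
```

Call:
arm_command([
  {"claw": 0.075, "xyz": [-0.02, 0.03, -0.066], "roll": 0},
  {"claw": 0.075, "xyz": [-0.02, 0.03, -0.066], "roll": 0},
  {"claw": 0.075, "xyz": [-0.15, 0.217, -0.066], "roll": 0},
  {"claw": 0.075, "xyz": [-0.15, 0.217, -0.066], "roll": 0},
  {"claw": 0.075, "xyz": [-0.15, 0.217, -0.066], "roll": 0},
  {"claw": 0.075, "xyz": [-0.15, 0.217, -0.066], "roll": 0},
  {"claw": 0.075, "xyz": [-0.15, 0.217, -0.066], "roll": 0},
  {"claw": 0.075, "xyz": [-0.15, 0.217, -0.066], "roll": 0},
])

```text
time_s: 30.28
tcp_pos: [0.3755, -0.6055, 0.2489]
ee_rot: [0.0, 0.998, 0.062, -0.001]
contact_force: [0.0, 0.8, -0.6]
finger_gap: 0.0748
```

Call:
arm_command([
  {"claw": 0.075, "xyz": [0, 0, 0], "roll": 0},
  {"claw": 0.075, "xyz": [0, 0, 0], "roll": 0},
])

```text
time_s: 30.45
tcp_pos: [0.379, -0.6016, 0.2488]
ee_rot: [-0.0, 0.998, 0.063, -0.0]
contact_force: [-0.8, 1.1, 0.2]
finger_gap: 0.0751
```

```bash
cat > m4.py <<'E'
from fit import *
im={c:cams.snapshot(c) for c in("top","scene")}
go([.38,-.6,.25])
def crop(c,x0,y0,w,h,f,fn):
    b=cv2.resize(im[c][y0:y0+h,x0:x0+w],None,fx=f,fy=f,interpolation=cv2.INTER_CUBIC)[:,:,::-1]
    cv2.imwrite(fn,b)
crop("top",295,180,150,110,5,"pics/z1.png");crop("scene",115,115,140,85,5,"pics/z2.png")
cv2.imwrite("pics/z3.png",im["top"][:,:,::-1])
for n,z in {"dropper":0,"ointment_jar":0,"slide_box":0,"thermometer":.003,"tall_pot":.004,"small_pot":.004,"cutter":.004,"spatula":.034}.items():
    for c in("top","scene"):
        for r in cams.mark_of(c,n)[:3]:
            w=at(c,r["pixel"],z)[:2];a=CAD[2];d=w-CAD[:2];L=[np.cos(a)*d[0]+np.sin(a)*d[1],-np.sin(a)*d[0]+np.cos(a)*d[1]]
            print(n,c,round(r["conf"],2),np.round(w,4),"caddy",np.round(L,3))
E
python3 m4.py
```

```text
t30.55 p [ 0.3809 -0.5997  0.2494] jaw 0.129 tilt [0.    0.001] F [0.1 0.7 0.4] gap 0.0748 j [ 1.12  0.47 -0.3   1.45  0.14  1.24  0.94]
  shift [-0.001   0.0001 -0.0006] roll 0 dist 0.001
dropper top 0.97 [0.66   0.2102] caddy [0.257 0.462]
dropper scene 0.71 [0.6722 0.213 ] caddy [0.27  0.463]
ointment_jar top 0.72 [ 0.6627 -0.0513] caddy [0.227 0.202]
ointment_jar scene 0.88 [ 0.6545 -0.052 ] caddy [0.218 0.203]
slide_box top 0.57 [0.4781 0.0581] caddy [0.058 0.334]
slide_box scene 0.63 [0.4899 0.0597] caddy [0.069 0.334]
thermometer top 0.75 [0.5381 0.2551] caddy [0.142 0.522]
thermometer scene 0.46 [0.5342 0.2433] caddy [0.137 0.511]
tall_pot top 0.84 [ 0.4978 -0.3635] caddy [ 0.024 -0.087]
tall_pot top 0.66 [0.8053 0.1936] caddy [0.399 0.427]
tall_pot top 0.63 [ 0.7761 -0.1654] caddy [0.325 0.075]
tall_pot scene 0.77 [ 0.7782 -0.1703] caddy [0.326 0.069]
tall_pot scene 0.73 [0.8186 0.1893] caddy [0.412 0.421]
tall_pot scene 0.62 [ 0.5142 -0.3589] caddy [ 0.04  -0.084]
small_pot top 0.69 [ 0.4903 -0.2909] caddy [ 0.025 -0.014]
small_pot top 0.66 [ 0.5014 -0.3603] caddy [ 0.028 -0.084]
small_pot scene 0.82 [ 0.5026 -0.2809] caddy [ 0.039 -0.005]
cutter top 0.91 [ 0.4829 -0.1934] caddy [0.03  0.084]
cutter top 0.6 [0.4781 0.0589] caddy [0.058 0.335]
cutter scene 0.59 [ 0.461  -0.2031] caddy [0.007 0.077]
spatula top 0.36 [ 0.4631 -0.2722] caddy [0.001 0.008]
spatula scene 0.47 [ 0.4134 -0.2931] caddy [-0.051 -0.006]
```

View pics/z1.png

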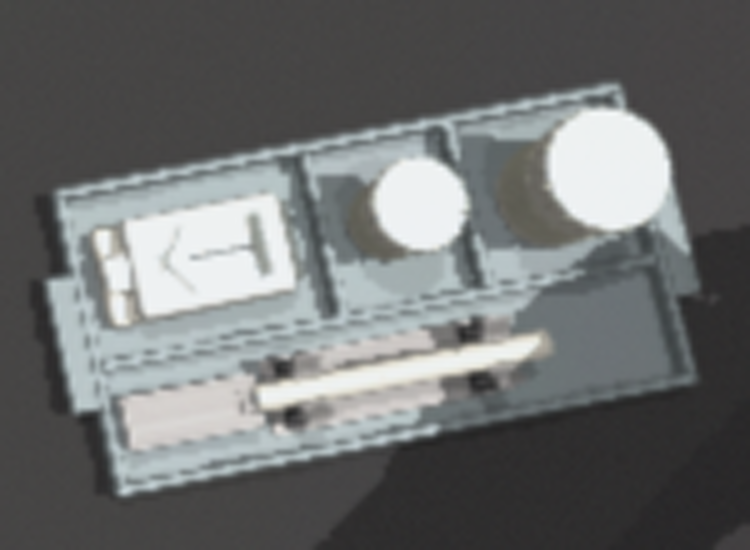

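View pics/z2.png

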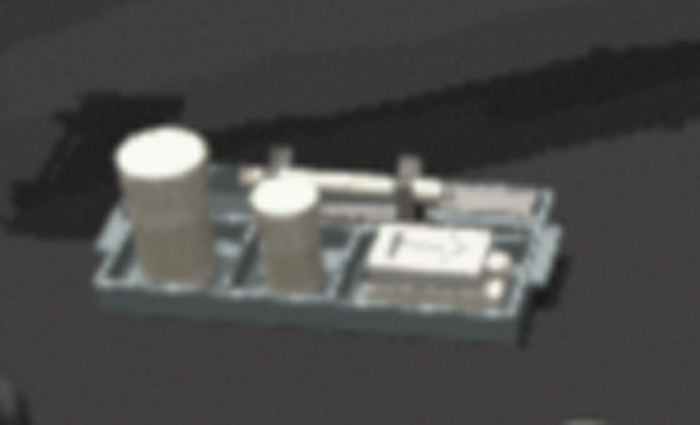

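View pics/z3.png

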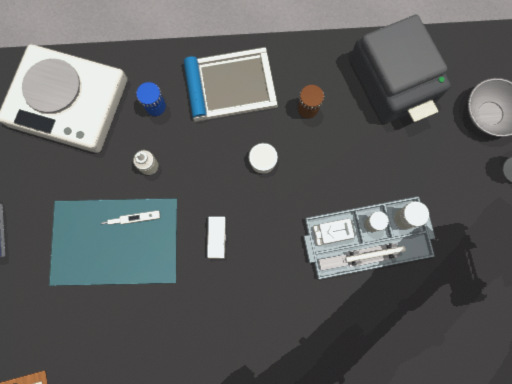

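The picture shows all four in place. The mark networks scatter, so I'll check positions by a direct fit.

```bash
cat > m5.py <<'E'
from fit import *
def L(w):
    a=CAD[2];d=np.array(w[:2])-CAD[:2];return np.round([np.cos(a)*d[0]+np.sin(a)*d[1],-np.sin(a)*d[0]+np.cos(a)*d[1]],4)
T=lambda u,v:((u+.5)/5-.5+295,(v+.5)/5-.5+180)
e=[at("top",T(257,397),.036),at("top",T(550,341),.036)]
print("handle ends",L(e[0]),L(e[1]),"len",np.linalg.norm(e[0]-e[1]),"mid",L((e[0]+e[1])/2))
for n,t in(("tall",(610,170,.092)),("small",(420,204,.070))): print(n,L(at("top",T(*t[:2]),t[2])))
print("lid corners",[L(at("top",T(*q),.038)) for q in((125,222),(283,193),(299,288),(143,320))])
S2=lambda u,v:((u+.5)/5-.5+115,(v+.5)/5-.5+115)
for u,v in((242,175),(441,189)): print("scene handle end at z .034",L(at("scene",S2(u,v),.034)))
for z in(.03,.034,.038,.044,.05): # expected scene rows of handle mid
    print(z,[np.round((proj("scene",np.r_[cad(-.039,y),z])-[115,115]+.5)*5-.5) for y in(-.065,0,.065)])
E
python3 m5.py
```

```text
handle ends [-0.0381  0.0645] [-0.0382 -0.0661] len 0.13052919180592826 mid [-0.0382 -0.0008]
tall [ 0.0255 -0.0909]
small [ 0.0279 -0.0155]
lid corners [array([0.0466, 0.1048]), array([0.0463, 0.0339]), array([0.0043, 0.0364]), array([0.0033, 0.1062])]
scene handle end at z .034 [-0.0408 -0.0656]
scene handle end at z .034 [-0.0421  0.0636]
0.03 [array([243., 182.]), array([342., 189.]), array([442., 197.])]
0.034 [array([242., 177.]), array([342., 184.]), array([442., 192.])]
0.038 [array([241., 171.]), array([341., 179.]), array([442., 187.])]
0.044 [array([240., 163.]), array([340., 171.]), array([441., 179.])]
0.05 [array([239., 155.]), array([339., 163.]), array([440., 171.])]
```

```bash
python3 -c "
from rig import workorder
print(workorder.job_done())"
```

```text
the job is handed in; nothing more can be done
None
```

The caddy is packed and the job was handed in at about 31 s; no verdict is reported. The spatula is pressed home in both clips, the cutter lies flat in the long bay, and the small and tall pots stand in the narrow and square bays. Everything was released on felt floor or saddle contact, and the arm was moved clear.

Positions in the caddy frame, measured from the final images:

| Item | x (m) | y (m) | Allowed x | Allowed y |
|---|---|---|---|---|
| Tall pot | 0.026 | -0.091 | 0.007 to 0.047 | -0.103 to -0.075 |
| Small pot | 0.028 | -0.016 | 0.007 to 0.047 | -0.031 to -0.003 |
| Cutter | about 0.025 | about 0.074 | 0.007 to 0.047 | 0.054 to 0.090 |

- **Spatula:** the handle's midpoint is about 1 mm from the clip origin along and across, at z of about 0.034 to 0.036. That measurement takes the clips to lie at caddy x -0.039, my reading from the drawing and images. The scene view put the handle 2 to 3 mm nearer the robot.
- **Look-alikes:** in the final pictures all four stand where they started. Most network readings repeat within about 8 mm of the first ones; the thermometer's scatter by about 12 mm.
- **Checks that disagreed:** the network origin marks for the packed items were noisy. Cutter x came out as 0.030 from the top camera and 0.007 from the scene camera, and the spatula marks were poor. I relied on the fits to edges and caps in the image instead.

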